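Turn the dosing unit's slotted portion adjuster to its stop

ROBOT

A 7-joint arm with a two-finger parallel gripper is mounted at the origin on the work surface. World frame = base frame: x ahead of the robot, y to its left, z up, the work surface at z = 0. Lengths are in m, angles in rad, forces in N, time in s.
With the tool pointing down it reaches from about 0.425 to 0.875 m from the base axis. Payload 4.7 kg.
Tool frame: the origin (TCP) lies midway between the tips of the shut fingers; the grasp point (between the pads) lies 19 mm behind it (arm.grip_point_offset is the distance from the TCP to the grasp point, in m); z points along the fingers, y is the direction in which the jaws open and shut (so a half turn about z gives the same grasp; the last joint's range is limited). The gripper opens to 87 mm and grips with 3 to 60 N. Pads are 19 mm wide; open, the fingers measure 117 mm over their backs; the gripper's body (75 mm by 190 mm) begins 51 mm behind the grasp point.
Start: joints at [-1.154, 0.321, -0.07, 1.45, 0.023, 1.371, -0.057], TCP at [0.255, 0.598, 0.223] pointing down, gripper open.
Joint ranges: [-2.86, 2.86], [-0.3, 2.09], [-1.38, 1.24], [0.06, 2.45], [-1.56, 4.7], [0.09, 2.05], [-2.69, 2.69]. Speed limits (rad/s): [2.57, 2.57, 3.14, 3.14, 3.14, 3.14, 3.14].

INTERFACE

Orientations are given as a unit quaternion [x, y, z, w].
In Python, from workcell import arm, optics, recognise, regions_of gives the robot as it stands.
- The arm moves only by the shell command python3 -m handwheel 'ROWS' [OPENING] [FORCE]. ROWS is JSON, a list of rows, each an object of numbers: "dx", "dy", "dz": the shift along the world's x, y, z as a fraction of full scale; "ax", "ay", "az": the turn, a rotation vector about the world's x, y, z as a fraction of full scale. A call has 1 to 8 rows; each row shifts and turns the pose as measured when the row begins; what a row does not reach is not made up. Full scale, the value 1, is 0.3 m for a shift and pi rad for a turn. A row lasts 1/12 s, in which the tool goes at most 41.7 mm and 7.16 degrees, less where a joint would pass 70% of its speed; a pose out of reach is approached as far as the arm can. A call with a number of a shift or a turn outside -1 to 1 is refused whole. A call with a gripper value outside its range is refused whole. OPENING is the opening, from -1 (shut) to 1 (fully open), set as the call begins (- or left out, the last holds). The fingers move at their own pace and stop on an object; FORCE is the grip in N (left out, the last holds). Time passes only in rows, so rows that do not move let the fingers close. It gives the time, the measured TCP pose, the force and the opening at its end, in the units of the state.
- arm.read_state(): the state, without advancing time (a new reading comes with each control period).
- optics.snapshot(name): name is "scene" or "top" or "wrist"; returns (picture, depth): 384x512x3 uint8, red, green, blue; 384x512 float32, m along the optical axis (not along the pixel's ray), 0 where there is no reading.
- optics.calibration(name): a dict with "fx", "fy", "cx", "cy" (pixels), "T" (4x4, takes a point from camera to world coordinates); the wrist camera has in their place "mount" (4x4, takes a point from camera to tool coordinates, whose origin is the TCP and whose axes are the flange's). Camera axes: x right, y down, z forward; pixel columns grow to the right and rows downward; lengths in m; the calibration is good to about 2 mm. The wrist camera is an equidistant fisheye: a pixel r from the principal point sees the ray r / f radians off the axis. A picture is of the moment at which its call begins: read the wrist's pose just before it. calibration takes no time and is no camera call.
- arm.sign_off(): hands the job in, once; it reports no verdict.
Trained networks look in the newest picture that a camera, given by its name, has taken for a name from the list of things; names that differ only in an ending like _2 or _b are one class to them, and where a whole thing is asked for, a point or a joint stands for the part that bears it (a point fixed in the world has none). Each returns a list of dicts, best first, with "p" (0 to 1); they miss things now and then, are a little off and sometimes report something else, mostly with a low value. They report only what shows in the picture. A call takes as long as a camera call. They do not tell look-alikes from the thing itself.
- recognise(camera, name): "box" ([left, top, right, bottom] in pixels, round what is visible of it).
- regions_of(camera, name): "pixels" (384x512 bool, what is visible of it) and "box" ([left, top, right, bottom] in pixels, round what is visible of it).
The state is a dict: "time": time; "joints": joint angles; "joint_velocities": joint speeds; "joint_efforts": joint torques, N m; "ee_pos": TCP position; "eef_rot": TCP orientation; "contact_force": force on the tool from outside, world axes, zero at the start; "wrist_torque": the same for the moment, N m; "opening": finger opening in m.
Only numpy, scipy, OpenCV 4.12 (cv2) and the standard library are available. Lean on these libraries where they do the work, as an engineer would, in place of code of your own. Each camera call takes 0.05 s, during which the arm holds its last target. There are 200 camera calls.

TASK

Take the flat screwdriver (square handle) out of the tool stand, rest its blade lightly (less than 10 N) on the slotted head of the dosing unit's portion adjuster and twist until the blade drops fully into the slot, then turn clockwise until the brass pointer rests against its stop pin. Be gentle: never press or wrench hard with the screwdriver on the unit, and turn the adjuster with the screwdriver only. Finally put the screwdriver back upright in the stand hole it came from, fully down on its collar, without disturbing the awl beside it or the jar.

Things in the scene. Friction and masses are not known exactly. Their poses are not given: they have to be found in the camera images.
- driver_handle (a point): Flat screwdriver standing blade down in a hole of the tool stand, 134 mm long, about 0.12 kg; this point is the middle of its black square handle (24 x 24 mm, 70 mm long), on the axis, 99 mm above the blade's lower edge, 35 mm below the top. z runs up the tool, x and y are square to the handle's flats; the blade's width lies along x.
- driver_tip (a point): Middle of the lower edge of the screwdriver's blade, on its axis; axes as for the handle. The blade is 18 mm wide (x) and 3 mm thick (y), the steel shaft 10 mm in diameter; between shaft and handle is a round black collar 36 mm in diameter, its underside 58 mm above this point.
- stand: White plastic tool stand, fixed, 70 x 170 mm (x, y), 76 mm high; origin under its centre, z up. Its 8 mm top plate has two round 24 mm holes at y = +50 and -50 mm, free below for 60 mm; one holds the flat screwdriver (hanging by its collar on the plate, blade 18 mm above the table), the other the awl. Either may be in either hole.
- awl: Awl with a round wooden handle, in the stand's other hole; origin at its point, z up along it; its handle top is 119 mm above its point. Leave it alone.
- unit: Fixed aluminium chocolate dosing unit: block 130 x 270 x 50 mm (x, y, z), origin under its centre, z up. A steel hopper of up to 58 mm radius stands on it at y = +72 mm, to 209 mm above the table; the portion adjuster is at y = -75 mm.
- screw_top (a point): Fixed point on the adjuster's vertical turning axis, at the height of the slotted head's top face when not pressed (72.5 mm above the table); axes as the unit's. The round steel head is 32 mm across with a straight, open-ended slot 6 mm wide and 7 mm deep across its middle. The head is sprung: it gives at most 3 mm downwards (2 N at first, 8 N at the end) and is rigid beyond.
- dial (a joint): Angle of the brass pointer (bar reaching 50 mm from the adjuster's axis, below the head, 53 to 59 mm above the table), rad, growing clockwise seen from above. At 0 it stands 0.4 rad anticlockwise of the unit's +x axis, at 0.8 (its end, at the 18 mm high steel stop pin) 0.4 rad clockwise of it. It stays where it is left and takes about 0.08 N m to turn.
- jar: Brown jar with a black cap, 60 mm across and 90 mm high, loose, near the tools; origin under its centre. Leave it.
- slot_floor (a point): Fixed point on the same axis, 7 mm below the first: the slot's floor when the head is not pressed; the blade is fully in when its edge is within 2 mm of this height. The head turns alone, with light friction (0.03 N m), up to 0.7 rad either way from parallel to the pointer (not measured), then takes the pointer along through a springy coupling of 0.5 N m/rad.
Things that resemble listed ones, but are neither listed nor needed, are in the scene too. What is shaped like the stand but purple is not meant.

How it is judged:
On the way, in this order (a step that is already met when the one before it is completed fails the run):
1. the blade has dropped fully into the slot, the pointer still away from the stop (horizontal distance between driver_tip and screw_top below 0.007 m and z of driver_tip in the frame of screw_top below -0.005 m and value of joint dial below 0.4 rad), for 0.1 s.
2. with the blade in the slot, the pointer is brought to its stop (z of driver_tip in the frame of screw_top below -0.003 m and horizontal distance between driver_tip and screw_top below 0.008 m and value of joint dial above 0.75 rad), for 0.1 s.
At the end, for the whole second after the job is handed in: The pointer is at its stop (joint above 0.75 of 0.8 rad) and the screwdriver stands, released and at rest, in the hole it came from: blade tip within 12 mm of where it began, tilted less than 0.1 rad, resting on the stand (value of joint dial above 0.75 rad and distance of driver_tip from where it was at the start of the episode below 0.012 m and angle between driver_handle's own z axis and vertical below 0.1 rad and contact force between driver and stand above 0.3 N and linear speed of driver below 0.02 m/s); the robot touches nothing.
It fails at once if the screwdriver presses on or wrenches the unit with more than 30 N (contact force between driver and unit above 30 N).
It fails at once if the screwdriver is pressed on the unit with more than 12 N while its blade is not in the slot (contact force between driver and unit above 12 N and z of driver_tip in the frame of screw_top above -0.0045 m).
It fails at once if the robot itself touches the dosing unit or its adjuster (contact force between any of the arm, the fingers and unit above 2 N).
It fails at once if the awl or the jar is disturbed (distance of jar from where it was at the start of the episode above 0.02 m or distance of awl from where it was at the start of the episode above 0.015 m).
It also fails if it takes over 72 s, if anything falls off the work surface, if the arm or the gripper's body presses on something with over 40 N, if the wrist force passes 120 N, or if a joint passes its speed limit or range.

## Working session

There is one attempt and no reset: what is moved stays moved. The work goes in short steps, Python scripts to look and compute and a shell command to move; the robot and the scene stay as the last step left them, time stands still between calls to the robot, and variables do not carry over. Pictures are saved under pics/ and viewed, on a budget of 10 in all, crops included, one or two more only if the job needs it, and the job is handed in when it is done.

```bash
ls; mkdir -p pics; cat > h.py <<'E'
import numpy as np,cv2,json
from workcell import arm,optics,recognise,regions_of
def cloud(name,depth):
    c=optics.calibration(name);v,u=np.mgrid[:384,:512]
    P=np.stack([(u-c['cx'])/c['fx']*depth,(v-c['cy'])/c['fy']*depth,depth],-1)
    return P@np.array(c['T'])[:3,:3].T+np.array(c['T'])[:3,3]
E
python3 - <<'E'
from h import *
s=arm.read_state();print(s['time'],s['ee_pos'],s['eef_rot'],s['opening'])
ims=[]
for n in ['top','scene']:
    im,d=optics.snapshot(n);ims.append(im);np.savez(f'{n}.npz',im=im,d=d)
    W=cloud(n,d)
    for k in ['driver_handle','stand','awl','unit','dial','jar']:
        for r in regions_of(n,k)[:3]:
            m=r['pixels']&(d>0);P=W[m]
            if len(P): print(n,k,round(r['p'],2),r['box'],'med',np.median(P,0).round(3),'lo',np.percentile(P,2,0).round(3),'hi',np.percentile(P,98,0).round(3))
    cv2.imwrite(f'pics/{n}.png',im[...,::-1])
print(optics.calibration('top'))
E
```

```text
pics
0.0 [0.25463034 0.59745492 0.22147944] [ 2.00011308e-01  9.79793139e-01 -9.29759180e-04 -1.31661039e-04] 0.08670403600886575
top driver_handle 0.63 [303.8, 152.9, 320.1, 173.9] med [ 0.535 -0.252  0.139] lo [ 0.524 -0.269  0.076] hi [ 0.553 -0.24   0.154]
top stand 0.64 [252.7, 147.5, 325.9, 188.1] med [ 0.537 -0.204  0.075] lo [ 0.506 -0.287  0.005] hi [ 0.584 -0.124  0.079]
top awl 0.57 [262.5, 151.6, 274.9, 167.4] med [ 0.547 -0.157  0.125] lo [ 0.537 -0.171  0.077] hi [ 0.562 -0.142  0.136]
top unit 0.88 [46.6, 131.9, 188.5, 212.5] med [0.533 0.226 0.051] lo [0.467 0.071 0.018] hi [0.603 0.324 0.193]
top unit 0.33 [236.7, 186.8, 261.5, 216.9] med [ 0.446 -0.107  0.089] lo [ 0.421 -0.132  0.017] hi [ 0.473 -0.08   0.092]
top dial 0.53 [153.9, 152.4, 166.7, 177.2] med [0.545 0.128 0.069] lo [0.529 0.113 0.053] hi [0.569 0.144 0.075]
top jar 0.69 [235.9, 187.0, 261.2, 218.1] med [ 0.446 -0.106  0.089] lo [ 0.421 -0.129  0.048] hi [ 0.472 -0.08   0.092]
scene driver_handle 0.82 [234.0, 208.7, 249.9, 235.9] med [ 0.549 -0.258  0.114] lo [ 0.453 -0.268  0.009] hi [ 0.558 -0.175  0
[... 979 characters left out ...]
l 0.38 [256.0, 178.5, 276.2, 215.0] med [ 0.46  -0.116  0.069] lo [ 0.428 -0.131  0.015] hi [ 0.476 -0.083  0.092]
scene jar 0.6 [318.0, 111.1, 411.7, 206.3] med [0.562 0.227 0.051] lo [0.482 0.072 0.009] hi [0.611 0.326 0.192]
scene jar 0.59 [254.1, 180.5, 275.1, 213.3] med [ 0.46  -0.115  0.068] lo [ 0.428 -0.131  0.009] hi [ 0.477 -0.08   0.092]
{'fx': 359.421088187374, 'fy': 359.421088187374, 'cx': 259.16188981669336, 'cy': 188.838643824883, 'T': array([[ 0.00604142, -0.99312443,  0.11690753,  0.37845815],
       [-0.99918303, -0.00132346,  0.04039202, -0.16590252],
       [-0.03995958, -0.11705605, -0.99232107,  0.95346315],
       [ 0.        ,  0.        ,  0.        ,  1.        ]])}
```

```bash
python3 - <<'E'
from h import *
t=np.load('top.npz')['im'];s=np.load('scene.npz')['im']
a=cv2.resize(t[120:225,40:340],(800,280),interpolation=3)
b=cv2.resize(s[100:275,210:420],(384,320),interpolation=3)
c=cv2.resize(t[140:190,140:190],(320,320),interpolation=3)
bot=np.zeros((320,800,3),np.uint8);bot[:,:384]=b;bot[:,400:720]=c
cv2.imwrite('pics/a.png',np.vstack([a,bot])[...,::-1])
E
```

```text
(no output)
```

View pics/a.png

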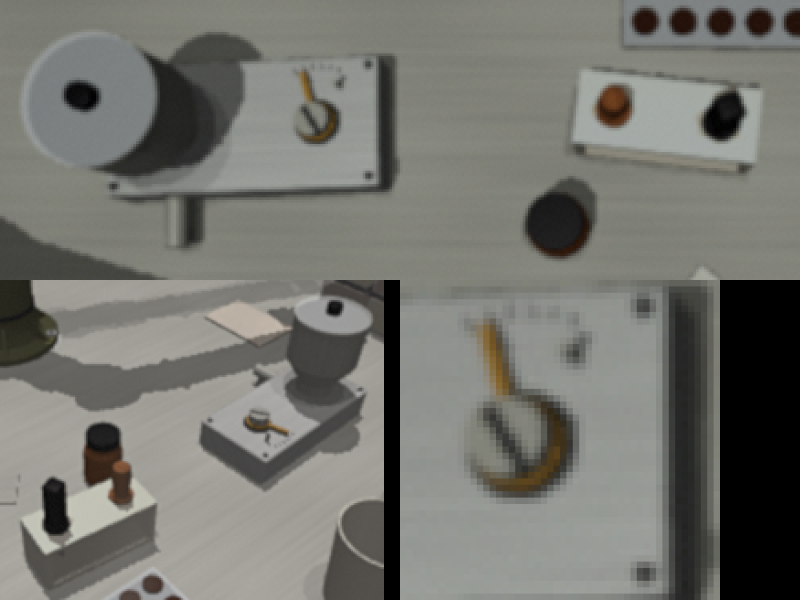

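```bash
python3 - <<'E'
from h import *
for n in ['top','scene']:
    z=np.load(n+'.npz');W=cloud(n,z['d']);ok=z['d']>0
    def sel(x0,x1,y0,y1,z0,z1): 
        return W[ok&(W[...,0]>x0)&(W[...,0]<x1)&(W[...,1]>y0)&(W[...,1]<y1)&(W[...,2]>z0)&(W[...,2]<z1)]
    for k,a in dict(handle=(.5,.58,-.29,-.22,.145,.165),awl=(.5,.58,-.19,-.12,.125,.145),head=(.5,.58,.09,.17,.069,.08),stand=(.48,.62,-.32,-.1,.072,.080),pointer=(.5,.62,.08,.19,.0535,.062),ublock=(.44,.64,.05,.4,.045,.0525)).items():
        P=sel(*a)
        if len(P)>3:
            r=cv2.minAreaRect(P[:,:2].astype(np.float32))
            print(n,k,len(P),P.mean(0).round(4),'mid',((P.min(0)+P.max(0))/2).round(4),'rect',np.round(r[0],4),np.round(r[1],4),round(r[2],1))
print(optics.calibration('wrist'))
E
```

```text
top handle 107 [ 0.5403 -0.2555  0.1506] mid [ 0.5404 -0.256   0.1497] rect [ 0.5412 -0.2563] [0.0241 0.024 ] 19.5
top awl 84 [ 0.5517 -0.1567  0.1315] mid [ 0.553  -0.1572  0.1314] rect [ 0.5522 -0.1565] [0.0229 0.0215] 44.2
top head 95 [0.5464 0.1301 0.072 ] mid [0.5467 0.1305 0.0721] rect [0.5464 0.1303] [0.0278 0.0309] 30.0
top stand 1555 [ 0.5457 -0.2044  0.0753] mid [ 0.5469 -0.2061  0.076 ] rect [ 0.547  -0.2062] [0.1698 0.0706] 83.4
top pointer 83 [0.5562 0.1308 0.0572] mid [0.5499 0.1331 0.0573] rect [0.5532 0.1282] [0.1085 0.0893] 82.2
top ublock 3451 [0.5392 0.1754 0.0491] mid [0.5436 0.2025 0.0488] rect [0.5435 0.2041] [0.1305 0.2676] 2.2
scene handle 95 [ 0.5438 -0.2552  0.1506] mid [ 0.543  -0.2542  0.1498] rect [ 0.5425 -0.2537] [0.0228 0.023 ] 17.7
scene awl 71 [ 0.5562 -0.1571  0.1316] mid [ 0.5535 -0.1546  0.1312] rect [ 0.554  -0.1547] [0.0228 0.0225] 10.6
scene head 70 [0.547  0.1317 0.0719] mid [0.5474 0.1323 0.0727] rect [0.5458 0.1327] [0.0287 0.0348] 24.3
scene stand 1201 [ 0.5528 -0.2096  0.0761] mid [ 0.5475 -0.2045  0.076 ] rect [ 0.547  -0.2039] [0.1704 0.0719] 83.2
scene pointer 86 [0.5631 0.1281 0.0578] mid [0.5619 0.1277 0.0577] rect [0.5612 0.1316] [0.0401 0.0625] 82.1
scene ublock 1930 [0.5522 0.1835 0.0497] mid [0.5439 0.2067 0.0487] rect [0.5436 0.2062] [0.1308 0.2713] 2.6
{'fx': 297.3186396354542, 'fy': 297.3186396354542, 'cx': 258.7642401581925, 'cy': 193.04774500827975, 'mount': array([[-7.34985311e-05, -9.69831867e-01, -2.43774782e-01,
         6.68837417e-02],
       [ 9.99999392e-01, -3.39564805e-04,  1.04942062e-03,
        -9.48554151e-04],
       [-1.10053889e-03, -2.43774557e-01,  9.69831302e-01,
        -1.61025798e-01],
       [ 0.00000000e+00,  0.00000000e+00,  0.00000000e+00,
         1.00000000e+00]])}
```

```bash
python3 -m handwheel '[{"dx":0.09,"dy":-0.09,"dz":0.05,"az":-0.0336},{"dx":0.09,"dy":-0.09,"dz":0.05,"az":-0.0336},{"dx":0.09,"dy":-0.09,"dz":0.05,"az":-0.0336},{"dx":0.09,"dy":-0.09,"dz":0.05,"az":-0.0336},{"dx":0.09,"dy":-0.09,"dz":0.05,"az":-0.0336},{"dx":0.09,"dy":-0.09,"dz":0.05,"az":-0.0336},{"dx":0.09,"dy":-0.09,"dz":0.05,"az":-0.0336},{"dx":0.09,"dy":-0.09,"dz":0.05,"az":-0.0336}]' 1
python3 -m handwheel '[{"dy":-0.138},{"dy":-0.138},{"dy":-0.138},{"dy":-0.138},{"dy":-0.138},{"dy":-0.138},{"dy":-0.138},{"dy":-0.138}]'
```

```text
validation failed for argument at $[0]...
validation failed for argument at $[0]...
```

Perhaps all six keys are required.

```bash
python3 -m handwheel '[{"dx":0.09,"dy":-0.09,"dz":0.05,"ax":0,"ay":0,"az":-0.0336},{"dx":0.09,"dy":-0.09,"dz":0.05,"ax":0,"ay":0,"az":-0.0336},{"dx":0.09,"dy":-0.09,"dz":0.05,"ax":0,"ay":0,"az":-0.0336},{"dx":0.09,"dy":-0.09,"dz":0.05,"ax":0,"ay":0,"az":-0.0336},{"dx":0.09,"dy":-0.09,"dz":0.05,"ax":0,"ay":0,"az":-0.0336},{"dx":0.09,"dy":-0.09,"dz":0.05,"ax":0,"ay":0,"az":-0.0336},{"dx":0.09,"dy":-0.09,"dz":0.05,"ax":0,"ay":0,"az":-0.0336},{"dx":0.09,"dy":-0.09,"dz":0.05,"ax":0,"ay":0,"az":-0.0336}]' 1
```

```text
time: 1.37
ee_pos: [0.4611, 0.3813, 0.3411]
eef_rot: [0.59, 0.808, -0.0, -0.006]
contact_force: [1.1, 0.9, -0.5]
opening: 0.0871
```

```bash
python3 -m handwheel '[{"dx":0.017,"dy":-0.136,"dz":0,"ax":0,"ay":0,"az":0},{"dx":0.017,"dy":-0.136,"dz":0,"ax":0,"ay":0,"az":0},{"dx":0.017,"dy":-0.136,"dz":0,"ax":0,"ay":0,"az":0},{"dx":0.017,"dy":-0.136,"dz":0,"ax":0,"ay":0,"az":0},{"dx":0.017,"dy":-0.136,"dz":0,"ax":0,"ay":0,"az":0},{"dx":0.017,"dy":-0.136,"dz":0,"ax":0,"ay":0,"az":0},{"dx":0.017,"dy":-0.136,"dz":0,"ax":0,"ay":0,"az":0},{"dx":0.017,"dy":-0.136,"dz":0,"ax":0,"ay":0,"az":0}]' 1
python3 -m handwheel '[{"dx":0.017,"dy":-0.136,"dz":-0.03,"ax":0,"ay":0,"az":0},{"dx":0.017,"dy":-0.136,"dz":-0.03,"ax":0,"ay":0,"az":0},{"dx":0.017,"dy":-0.136,"dz":-0.03,"ax":0,"ay":0,"az":0},{"dx":0.017,"dy":-0.136,"dz":-0.03,"ax":0,"ay":0,"az":0},{"dx":0.017,"dy":-0.136,"dz":-0.03,"ax":0,"ay":0,"az":0},{"dx":0.017,"dy":-0.136,"dz":-0.03,"ax":0,"ay":0,"az":0},{"dx":0.017,"dy":-0.12,"dz":-0.03,"ax":0,"ay":0,"az":0},{"dx":0,"dy":0,"dz":0,"ax":0,"ay":0,"az":0}]'
```

```text
time: 2.03
ee_pos: [0.5064, 0.0509, 0.3458]
eef_rot: [0.593, 0.805, 0.006, -0.003]
contact_force: [1.2, -0.6, 0.7]
opening: 0.0871
time: 2.7
ee_pos: [0.5378, -0.2398, 0.2875]
eef_rot: [0.597, 0.802, 0.009, 0.002]
contact_force: [-1.0, 0.0, 0.3]
opening: 0.0873
```

```bash
cat >> h.py <<'E'
from scipy.spatial.transform import Rotation as R
def pose():
    s=arm.read_state();T=np.eye(4);T[:3,:3]=R.from_quat(s['eef_rot']).as_matrix();T[:3,3]=s['ee_pos'];return s,T
def jaw(s):
    y=R.from_quat(s['eef_rot']).as_matrix();return np.degrees(np.arctan2(y[1,1],y[0,1])),y[:,2]
def wrist():
    s,T=pose();im,d=optics.snapshot('wrist');c=optics.calibration('wrist')
    v,u=np.mgrid[:384,:512];x=u-c['cx'];y=v-c['cy'];r=np.hypot(x,y)+1e-9;t=r/c['fx']
    P=np.stack([x/r*np.tan(t)*d,y/r*np.tan(t)*d,d],-1);M=T@c['mount']
    return s,T,im,d,P@M[:3,:3].T+M[:3,3]
def box(W,d,x0,x1,y0,y1,z0,z1):
    return (d>0)&(W[...,0]>x0)&(W[...,0]<x1)&(W[...,1]>y0)&(W[...,1]<y1)&(W[...,2]>z0)&(W[...,2]<z1)
def rect(P):
    r=cv2.minAreaRect(P[:,:2].astype(np.float32));return len(P),P.mean(0).round(4),np.round(r[0],4),np.round(r[1],4),round(r[2],1)
E
python3 - <<'E'
from h import *
s,T,im,d,W=wrist()
print(s['ee_pos'],jaw(s))
for z0,z1 in [(.147,.16),(.072,.08),(.14,.156)]:
    print(rect(W[box(W,d,.51,.58,-.29,-.22,z0,z1)]))
print(rect(W[box(W,d,.48,.62,-.32,-.1,.072,.08)]))
cv2.imwrite('pics/w1.png',im[...,::-1])
E
```

```text
[ 0.53782087 -0.23978312  0.28745421] (np.float64(16.702493911456866), array([ 0.01335465,  0.01130341, -0.99984693]))
(480, array([ 0.5398, -0.2538,  0.1504]), array([ 0.5399, -0.2543]), array([0.0239, 0.0236]), 21.0)
(1767, array([ 0.5428, -0.2484,  0.075 ]), array([ 0.5445, -0.255 ]), array([0.07  , 0.0692]), 89.8)
(522, array([ 0.5395, -0.2531,  0.1499]), array([ 0.54  , -0.2547]), array([0.0238, 0.0248]), 22.1)
(5850, array([ 0.5455, -0.199 ,  0.075 ]), array([ 0.546 , -0.2045]), array([0.1713, 0.071 ]), 83.2)
```

View pics/w1.png

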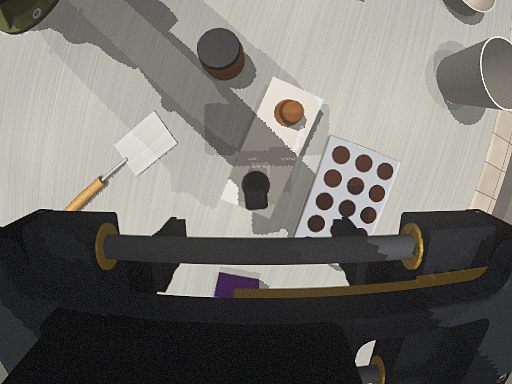

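```bash
python3 -m handwheel '[{"dx":0.008,"dy":-0.05,"dz":-0.1,"ax":-0.0036,"ay":0.0043,"az":0.0194},{"dx":0,"dy":0,"dz":-0.12,"ax":0,"ay":0,"az":0},{"dx":0,"dy":0,"dz":0,"ax":0,"ay":0,"az":0},{"dx":0,"dy":0,"dz":0,"ax":0,"ay":0,"az":0}]' 1
python3 - <<'E'
from h import *
s,T,im,d,W=wrist()
print(s['ee_pos'],jaw(s))
for z0,z1 in [(.147,.16),(.09,.156)]: print(rect(W[box(W,d,.51,.58,-.29,-.22,z0,z1)]))
E
```

```text
time: 3.08
ee_pos: [0.543, -0.2495, 0.2233]
eef_rot: [0.569, 0.822, 0.003, 0.001]
contact_force: [0.2, 0.6, 0.9]
opening: 0.0867
[ 0.54298795 -0.24952542  0.22327138] (np.float64(20.58182202575424), array([ 0.00459513,  0.00430176, -0.99998019]))
(729, array([ 0.5394, -0.253 ,  0.1504]), array([ 0.5396, -0.2534]), array([0.0235, 0.022 ]), 20.3)
(1072, array([ 0.5384, -0.2501,  0.1413]), array([ 0.5395, -0.2534]), array([0.0239, 0.0222]), 20.9)
```

```bash
python3 -m handwheel '[{"dx":-0.01,"dy":-0.015,"dz":-0.05,"ax":-0.001,"ay":0.0014,"az":0},{"dx":0,"dy":0,"dz":-0.08,"ax":0,"ay":0,"az":0},{"dx":0,"dy":0,"dz":-0.08,"ax":0,"ay":0,"az":0},{"dx":0,"dy":0,"dz":-0.08,"ax":0,"ay":0,"az":0},{"dx":0,"dy":0,"dz":-0.08,"ax":0,"ay":0,"az":0},{"dx":0,"dy":0,"dz":0,"ax":0,"ay":0,"az":0},{"dx":0,"dy":0,"dz":0,"ax":0,"ay":0,"az":0}]' 1
python3 - <<'E'
from h import *
s,T=pose();print(s['ee_pos'],jaw(s),s['contact_force'])
E
```

```text
time: 3.72
ee_pos: [0.5471, -0.2507, 0.1181]
eef_rot: [0.565, 0.825, 0.005, 0.008]
contact_force: [0.2, -0.6, 0.3]
opening: 0.0869
[ 0.54705304 -0.25069518  0.11805785] (np.float64(21.170151723845606), array([ 1.81467497e-02, -5.46141156e-04, -9.99835185e-01])) [ 0.21214065 -0.56317536  0.31511724]
```

```bash
python3 -m handwheel '[{"dx":-0.023,"dy":-0.011,"dz":-0.02,"ax":0,"ay":0.0058,"az":0},{"dx":0,"dy":0,"dz":-0.02,"ax":0,"ay":0,"az":0},{"dx":0,"dy":0,"dz":0,"ax":0,"ay":0,"az":0},{"dx":0,"dy":0,"dz":0,"ax":0,"ay":0,"az":0}]' 1
python3 - <<'E'
from h import *
s,T=pose();print(s['ee_pos'],jaw(s),s['contact_force'])
E
```

```text
time: 4.05
ee_pos: [0.5427, -0.2551, 0.1106]
eef_rot: [0.565, 0.825, 0.001, 0.003]
contact_force: [-0.3, -0.1, -0.9]
opening: 0.0873
[ 0.54271796 -0.25512647  0.11058314] (np.float64(21.253071320116145), array([ 0.00565863, -0.00248414, -0.9999809 ])) [-0.26902665 -0.09793027 -0.89396675]
```

```bash
python3 -m handwheel '[{"dx":-0.009,"dy":0.003,"dz":-0.013,"ax":-0.0008,"ay":0.0018,"az":-0.003},{"dx":0,"dy":0,"dz":0,"ax":0,"ay":0,"az":0}]' 1
python3 -m handwheel '[{"dx":0,"dy":0,"dz":0,"ax":0,"ay":0,"az":0},{"dx":0,"dy":0,"dz":0,"ax":0,"ay":0,"az":0},{"dx":0,"dy":0,"dz":0,"ax":0,"ay":0,"az":0},{"dx":0,"dy":0,"dz":0,"ax":0,"ay":0,"az":0},{"dx":0,"dy":0,"dz":0,"ax":0,"ay":0,"az":0},{"dx":0,"dy":0,"dz":0,"ax":0,"ay":0,"az":0},{"dx":0,"dy":0,"dz":0,"ax":0,"ay":0,"az":0},{"dx":0,"dy":0,"dz":0,"ax":0,"ay":0,"az":0}]' -1 40
python3 - <<'E'
from h import *
s,T=pose();print(s['ee_pos'],jaw(s),s['contact_force'],s['wrist_torque'])
E
```

```text
time: 4.22
ee_pos: [0.5407, -0.2547, 0.1079]
eef_rot: [0.569, 0.822, -0.002, 0.002]
contact_force: [-0.3, -0.1, -0.1]
opening: 0.087
time: 4.88
ee_pos: [0.5413, -0.2547, 0.1087]
eef_rot: [0.569, 0.822, -0.002, 0.003]
contact_force: [-0.0, 0.1, -0.7]
opening: 0.0417
[ 0.54127021 -0.25471554  0.10873419] (np.float64(20.65383222210858), array([ 0.00344357, -0.00606589, -0.99997567])) [-0.04310564  0.08785934 -0.68899729] [-0.07965845  0.04824071 -0.02323756]
```

```bash
python3 -m handwheel '[{"dx":0,"dy":0,"dz":0,"ax":0,"ay":0,"az":0},{"dx":0,"dy":0,"dz":0,"ax":0,"ay":0,"az":0},{"dx":0,"dy":0,"dz":0,"ax":0,"ay":0,"az":0},{"dx":0,"dy":0,"dz":0,"ax":0,"ay":0,"az":0},{"dx":0,"dy":0,"dz":0,"ax":0,"ay":0,"az":0},{"dx":0,"dy":0,"dz":0,"ax":0,"ay":0,"az":0}]'
python3 - <<'E'
from h import *
s,T=pose();print(s['ee_pos'],jaw(s),s['contact_force'],s['wrist_torque'])
E
```

```text
time: 5.38
ee_pos: [0.5413, -0.2548, 0.1087]
eef_rot: [0.569, 0.822, -0.002, 0.003]
contact_force: [0.3, 0.1, -0.6]
opening: 0.0236
[ 0.54126865 -0.25475438  0.10870714] (np.float64(20.652084529149555), array([ 0.00336121, -0.00613195, -0.99997555])) [ 0.26716477  0.1083058  -0.62281004] [-0.11784264  0.1002768   0.07429565]
```

```bash
python3 -m handwheel '[{"dx":0,"dy":0,"dz":0.05,"ax":0,"ay":0,"az":0},{"dx":0,"dy":0,"dz":0.05,"ax":0,"ay":0,"az":0},{"dx":0,"dy":0,"dz":0.05,"ax":0,"ay":0,"az":0},{"dx":0,"dy":0,"dz":0,"ax":0,"ay":0,"az":0}]'
python3 - <<'E'
from h import *
s,T=pose();print(s['ee_pos'],jaw(s),s['contact_force'],s['wrist_torque'])
E
```

```text
time: 5.72
ee_pos: [0.5394, -0.2538, 0.1526]
eef_rot: [0.569, 0.822, -0.002, 0.001]
contact_force: [0.6, 0.1, -0.4]
opening: 0.0239
[ 0.53944171 -0.25383862  0.15260265] (np.float64(20.641491367718658), array([-0.00152085, -0.00496531, -0.99998652])) [ 0.58336284  0.13072879 -0.4000082 ] [-0.06761638 -0.08277554 -0.00959135]
```

```bash
python3 -m handwheel '[{"dx":0.006,"dy":-0.003,"dz":0.08,"ax":-0.0015,"ay":0,"az":0},{"dx":0.003,"dy":0,"dz":0.1,"ax":0,"ay":0,"az":0},{"dx":0,"dy":0,"dz":0.1,"ax":0,"ay":0,"az":0},{"dx":0,"dy":0,"dz":0.1,"ax":0,"ay":0,"az":0},{"dx":0,"dy":0,"dz":0,"ax":0,"ay":0,"az":0},{"dx":0,"dy":0,"dz":0,"ax":0,"ay":0,"az":0}]'
python3 - <<'E'
from h import *
s,T=pose();print(s['ee_pos'],jaw(s),s['contact_force'],s['wrist_torque'])
ims=[]
x,y,z=s['ee_pos']
for n in ['scene','top']:
    im,d=optics.snapshot(n);W=cloud(n,d)
    for lo,hi in [(-.095,-.07),(-.065,-.04),(-.036,-.028),(-.02,.0)]:
        P=W[box(W,d,x-.04,x+.04,y-.04,y+.04,z+lo,z+hi)]
        if len(P)>3: print(n,lo,hi,rect(P),P.min(0).round(4))
    c=optics.calibration(n);p=np.linalg.inv(c['T'])@[x,y,z-.05,1];u,v=int(c['fx']*p[0]/p[2]+c['cx']),int(c['fy']*p[1]/p[2]+c['cy'])
    ims.append(cv2.resize(im[max(v-30,0):v+30,u-30:u+30],(400,400),interpolation=3))
_,_,im,d,W=wrist()
cv2.imwrite('pics/lift.png',np.hstack(ims)[...,::-1]);
E
```

```text
time: 6.22
ee_pos: [0.5401, -0.2527, 0.265]
eef_rot: [0.569, 0.823, -0.005, -0.001]
contact_force: [-0.0, 0.4, -2.0]
opening: 0.0235
[ 0.54011342 -0.25270454  0.26503295] (np.float64(20.693057907166896), array([-0.00748862, -0.00766435, -0.99994259])) [-0.04414738  0.37841434 -1.99196783] [-0.00692534  0.02410787  0.02074653]
scene -0.095 -0.07 (47, array([ 0.5406, -0.2521,  0.1835]), array([ 0.5399, -0.2532]), array([0.0187, 0.0069]), 26.6) [ 0.53   -0.2563  0.1735]
scene -0.065 -0.04 (36, array([ 0.5422, -0.2529,  0.2098]), array([ 0.5413, -0.2528]), array([0.0085, 0.0079]), 37.1) [ 0.5383 -0.257   0.2001]
scene -0.036 -0.028 (34, array([ 0.5504, -0.2579,  0.2348]), array([ 0.5464, -0.2585]), array([0.0343, 0.0175]), 44.8) [ 0.5281 -0.2693  0.2318]
scene -0.02 0.0 (94, array([ 0.5467, -0.2584,  0.2542]), array([ 0.5477, -0.2561]), array([0.0291, 0.0152]), 61.5) [ 0.5342 -0.266   0.2451]
```

View pics/lift.png

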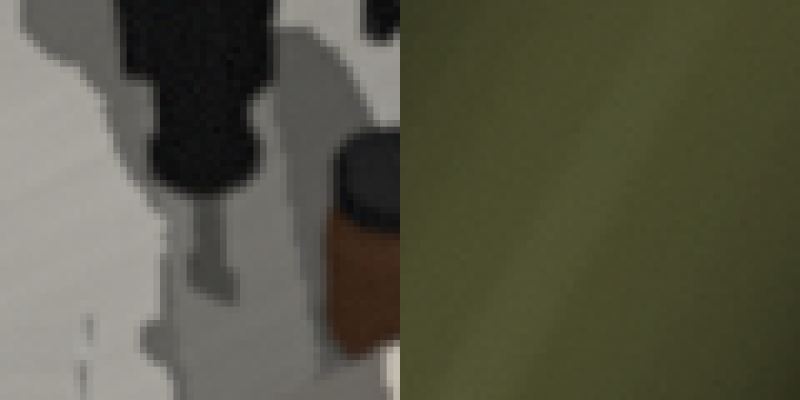

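```bash
python3 -m handwheel '[{"dx":0.002,"dy":0.11,"dz":0,"ax":0,"ay":0,"az":0.0065},{"dx":0.002,"dy":0.11,"dz":0,"ax":0,"ay":0,"az":0.0065},{"dx":0.002,"dy":0.11,"dz":0,"ax":0,"ay":0,"az":0.0065},{"dx":0.002,"dy":0.11,"dz":0,"ax":0,"ay":0,"az":0.0065},{"dx":0.002,"dy":0.11,"dz":0,"ax":0,"ay":0,"az":0.0065},{"dx":0.002,"dy":0.11,"dz":0,"ax":0,"ay":0,"az":0.0065},{"dx":0.002,"dy":0.11,"dz":0,"ax":0,"ay":0,"az":0.0065},{"dx":0.002,"dy":0.11,"dz":0,"ax":0,"ay":0,"az":0.0065}]'
python3 -m handwheel '[{"dx":0.002,"dy":0.11,"dz":0,"ax":0,"ay":0,"az":0.0065},{"dx":0.002,"dy":0.11,"dz":0,"ax":0,"ay":0,"az":0.0065},{"dx":0.002,"dy":0.11,"dz":0,"ax":0,"ay":0,"az":0.0065},{"dx":0.002,"dy":0.08,"dz":0,"ax":0,"ay":0,"az":0.0065},{"dx":0,"dy":0,"dz":0,"ax":0,"ay":0,"az":0},{"dx":0,"dy":0,"dz":0,"ax":0,"ay":0,"az":0}]'
python3 - <<'E'
from h import *
s,T,im,d,W=wrist();print(s['ee_pos'],jaw(s),s['contact_force'],s['wrist_torque'],s['joints'])
m=box(W,d,.5,.6,.08,.18,.068,.08);print(rect(W[m]))
m=box(W,d,.5,.64,.08,.18,.053,.064);print(rect(W[m]))
cv2.imwrite('pics/w2.png',cv2.resize(im[50:300,130:450],(800,600))[...,::-1]); np.savez('w2.npz',im=im,d=d,W=W)
E
```

```text
time: 7.03
ee_pos: [0.5331, 0.0109, 0.2499]
eef_rot: [0.505, 0.863, -0.015, -0.008]
contact_force: [-0.1, -0.0, -2.2]
opening: 0.0237
time: 7.53
ee_pos: [0.5281, 0.1499, 0.239]
eef_rot: [0.461, 0.887, -0.02, -0.014]
contact_force: [-1.0, -1.5, -1.3]
opening: 0.0232
[0.52809423 0.14993323 0.23902184] (np.float64(35.11323134518535), array([-0.04335717, -0.02278853, -0.9987997 ])) [-1.02693245 -1.51919164 -1.26541804] [-0.15635755 -0.1286093   0.02497081] [-0.71087569  0.13694847  0.42203873  1.65464416 -0.04716701  1.41021731
  0.33036197]
(149, array([0.5432, 0.143 , 0.0714]), array([0.5456, 0.1425]), array([0.0124, 0.0312]), 89.4)
(306, array([0.5583, 0.1439, 0.0572]), array([0.5574, 0.1451]), array([0.0707, 0.0218]), 10.3)
```

View pics/w2.png

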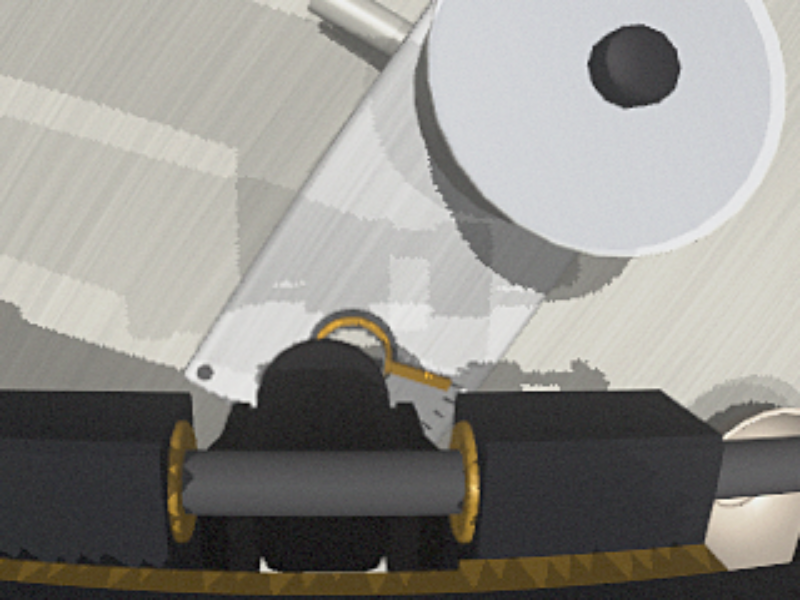

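```bash
python3 -m handwheel '[{"dx":0.062,"dy":-0.065,"dz":-0.02,"ax":0.0073,"ay":-0.0138,"az":0},{"dx":0,"dy":0,"dz":0,"ax":0,"ay":0,"az":0},{"dx":0,"dy":0,"dz":0,"ax":0,"ay":0,"az":0}]'
python3 - <<'E'
from h import *
s,_=pose();print(s['ee_pos'],jaw(s),s['contact_force'])
C=np.array([.5467,.1302])
for n in ['top','scene']:
    im=np.load(n+'.npz')['im'].astype(np.float32);c=optics.calibration(n)
    # rectify onto the z=.0725 plane, 0.25 mm/px
    g=np.arange(-.022,.02201,.00025);X,Y=np.meshgrid(g,g,indexing='ij')
    Q=np.stack([X+C[0],Y+C[1],X*0+.0725,X*0+1],-1)@np.linalg.inv(c['T']).T
    u=(c['fx']*Q[...,0]/Q[...,2]+c['cx']).astype(np.float32);v=(c['fy']*Q[...,1]/Q[...,2]+c['cy']).astype(np.float32)
    G=cv2.remap(im.mean(2),u,v,1)
    best=[]
    for cx in np.arange(-.004,.0041,.001):
      for cy in np.arange(-.004,.0041,.001):
        x=X-cx;y=Y-cy;r=np.hypot(x,y)
        for a in range(-90,90,3):
            t=np.abs(-x*np.sin(np.radians(a))+y*np.cos(np.radians(a)))
            i=(r<.0135)&(t<.0025);o=(r<.0135)&(t>.0045)
            best.append((G[o].mean()-G[i].mean()-.5*G[o].std(),a,round(cx*1e3),round(cy*1e3)))
    best.sort(reverse=True);print(n,best[:6])
E
```

```text
time: 7.83
ee_pos: [0.5468, 0.1272, 0.2308]
eef_rot: [0.462, 0.887, -0.001, -0.001]
contact_force: [-0.5, 1.1, -1.3]
opening: 0.0234
[0.54677284 0.12719959 0.23077703] (np.float64(34.93916520662693), array([-1.64314473e-03, -9.33480020e-04, -9.99998214e-01])) [-0.4523846   1.07574338 -1.30325544]
top [(np.float32(51.594105), 33, -2, 1), (np.float32(51.580425), 33, -3, 0), (np.float32(50.97081), 33, -1, 1), (np.float32(50.96273), 30, -3, 0), (np.float32(50.917046), 30, -2, 1), (np.float32(50.91546), 36, -2, 1)]
scene [(np.float32(27.538326), 33, -1, 4), (np.float32(27.423988), 30, -1, 4), (np.float32(27.369482), 33, -2, 3), (np.float32(27.160772), 30, -2, 3), (np.float32(27.121058), 36, -1, 4), (np.float32(27.089699), 33, -2, 4)]
```

```bash
python3 -m handwheel '[{"dx":0,"dy":0.013,"dz":-0.07,"ax":0,"ay":0,"az":-0.008},{"dx":0,"dy":0,"dz":-0.06,"ax":0,"ay":0,"az":0},{"dx":0,"dy":0,"dz":-0.04,"ax":0,"ay":0,"az":0},{"dx":0,"dy":0,"dz":0,"ax":0,"ay":0,"az":0},{"dx":0,"dy":0,"dz":0,"ax":0,"ay":0,"az":0}]'
python3 - <<'E'
from h import *
s,_=pose();print(s['ee_pos'],jaw(s),s['contact_force'])
tip=s['ee_pos']+.091*jaw(s)[1];print('tip',tip)
im,d=optics.snapshot('scene');W=cloud('scene',d);c=optics.calibration('scene')
x,y,z=tip
for a in [(z-.002,z+.02),(.068,.0755)]:
    m=box(W,d,x-.025,x+.025,y-.025,y+.025,*a)
    if m.sum()>3:print(a,rect(W[m]),W[m].min(0).round(4),W[m].max(0).round(4))
p=np.linalg.inv(c['T'])@[*tip,1];u,v=c['fx']*p[0]/p[2]+c['cx'],c['fy']*p[1]/p[2]+c['cy'];print(u,v)
M=np.float32([[12,0,300-12*u],[0,12,300-12*v]]);cv2.imwrite('pics/hov.png',cv2.warpAffine(im,M,(600,500))[...,::-1])
E
```

```text
time: 8.25
ee_pos: [0.5478, 0.1217, 0.1787]
eef_rot: [0.48, 0.877, -0.002, 0.001]
contact_force: [0.5, 0.5, -1.4]
opening: 0.0236
[0.54780748 0.12174049 0.17872239] (np.float64(32.621482812393204), array([-0.00124155, -0.00435518, -0.99998975])) [ 0.53388075  0.46648679 -1.44374626]
tip [0.5476945  0.12134417 0.08772333]
(np.float64(0.08572332771250134), np.float64(0.10772332771250134)) (34, array([0.5472, 0.1221, 0.0969]), array([0.5469, 0.1222]), array([0.0176, 0.0072]), 36.0) [0.539  0.1156 0.0886] [0.5537 0.13   0.1069]
(0.068, 0.0755) (66, array([0.5471, 0.13  , 0.0718]), array([0.547 , 0.1306]), array([0.0292, 0.0286]), 27.2) [0.5296 0.117  0.068 ] [0.5619 0.1452 0.0747]
350.13411726873653 170.05825191982132
```

View pics/hov.png

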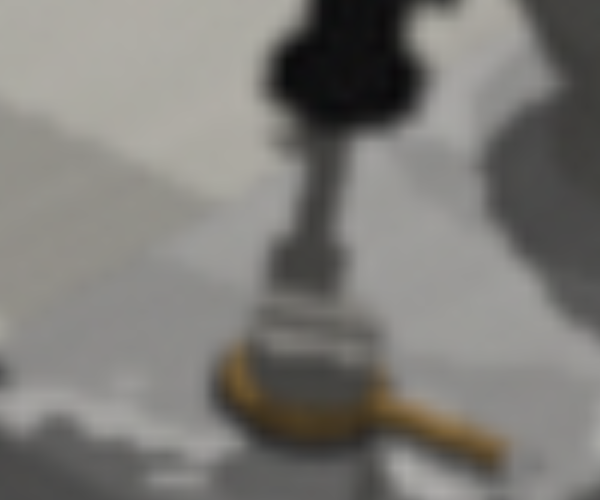

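```bash
python3 -m handwheel '[{"dx":-0.004,"dy":0.029,"dz":-0.01,"ax":0.0014,"ay":0,"az":0.004},{"dx":0,"dy":0,"dz":0,"ax":0,"ay":0,"az":0},{"dx":0,"dy":0,"dz":0,"ax":0,"ay":0,"az":0}]'
cat > st.py <<'E'
from h import *
s,_=pose();a,z=jaw(s);tip=s['ee_pos']+.0907*z
print('tip',tip.round(4),'yaw',a.round(2),'z',z.round(4),'F',s['contact_force'].round(2),'M',s['wrist_torque'].round(3),'j',s['joints'].round(2),'op',round(s['opening'],4))
E
python3 st.py
```

```text
time: 8.55
ee_pos: [0.5477, 0.1312, 0.1777]
eef_rot: [0.474, 0.88, 0.001, 0.0]
contact_force: [-0.7, 0.2, -1.6]
opening: 0.0237
tip [0.5478 0.1313 0.087 ] yaw 33.38 z [ 0.0015  0.0015 -1.    ] F [-0.7   0.22 -1.59] M [-0.085  0.029 -0.024] j [-0.68  0.17  0.44  1.75 -0.08  1.24  0.37] op 0.0237
```

```bash
python3 -m handwheel '[{"dx":-0.004,"dy":-0.002,"dz":-0.015,"ax":-0.0005,"ay":0.0005,"az":0},{"dx":0,"dy":0,"dz":0,"ax":0,"ay":0,"az":0},{"dx":0,"dy":0,"dz":-0.013,"ax":0,"ay":0,"az":0},{"dx":0,"dy":0,"dz":0,"ax":0,"ay":0,"az":0},{"dx":0,"dy":0,"dz":0,"ax":0,"ay":0,"az":0}]'; python3 st.py
```

```text
time: 8.97
ee_pos: [0.5471, 0.1317, 0.17]
eef_rot: [0.473, 0.881, 0.001, 0.001]
contact_force: [1.2, -0.1, -1.4]
opening: 0.0236
tip [0.5473 0.1318 0.0793] yaw 33.48 z [ 0.0023  0.001  -1.    ] F [ 1.19 -0.14 -1.43] M [-0.119 -0.005 -0.041] j [-0.68  0.17  0.44  1.76 -0.08  1.23  0.37] op 0.0236
```

```bash
python3 -m handwheel '[{"dx":-0.003,"dy":-0.004,"dz":-0.01,"ax":-0.0005,"ay":0.0007,"az":0},{"dx":0,"dy":0,"dz":0,"ax":0,"ay":0,"az":0},{"dx":0,"dy":0,"dz":-0.01,"ax":0,"ay":0,"az":0},{"dx":0,"dy":0,"dz":0,"ax":0,"ay":0,"az":0},{"dx":0,"dy":0,"dz":0,"ax":0,"ay":0,"az":0}]'; python3 st.py
```

```text
time: 9.38
ee_pos: [0.5461, 0.1301, 0.1633]
eef_rot: [0.474, 0.881, -0.0, 0.0]
contact_force: [-0.3, 0.2, -1.1]
opening: 0.0238
tip [0.546  0.13   0.0726] yaw 33.46 z [-3.e-04 -9.e-04 -1.e+00] F [-0.32  0.15 -1.1 ] M [-0.092  0.012  0.015] j [-0.68  0.18  0.44  1.77 -0.08  1.22  0.37] op 0.0238
```

```bash
python3 -m handwheel '[{"dx":0,"dy":0,"dz":-0.006,"ax":0,"ay":0,"az":0},{"dx":0,"dy":0,"dz":0,"ax":0,"ay":0,"az":0},{"dx":0,"dy":0,"dz":0,"ax":0,"ay":0,"az":0}]'; python3 st.py
```

```text
time: 9.63
ee_pos: [0.5461, 0.1301, 0.1612]
eef_rot: [0.474, 0.881, -0.001, 0.0]
contact_force: [0.7, -0.3, -1.9]
opening: 0.0235
tip [0.546  0.13   0.0705] yaw 33.45 z [-5.e-04 -1.e-03 -1.e+00] F [ 0.7 -0.3 -1.9] M [-0.061  0.009 -0.021] j [-0.67  0.18  0.44  1.77 -0.08  1.21  0.37] op 0.0235
```

```bash
python3 -m handwheel '[{"dx":0,"dy":0,"dz":-0.005,"ax":0,"ay":0,"az":0},{"dx":0,"dy":0,"dz":0,"ax":0,"ay":0,"az":0},{"dx":0,"dy":0,"dz":0,"ax":0,"ay":0,"az":0}]'; python3 st.py
```

```text
time: 9.88
ee_pos: [0.5462, 0.1301, 0.1597]
eef_rot: [0.474, 0.881, -0.0, 0.0]
contact_force: [-0.7, -0.3, -1.2]
opening: 0.0235
tip [0.5461 0.13   0.069 ] yaw 33.46 z [-2.e-04 -9.e-04 -1.e+00] F [-0.71 -0.32 -1.25] M [-0.018 -0.018  0.015] j [-0.67  0.18  0.44  1.77 -0.08  1.21  0.37] op 0.0235
```

```bash
python3 -m handwheel '[{"dx":0,"dy":0,"dz":-0.004,"ax":0,"ay":0,"az":0},{"dx":0,"dy":0,"dz":0,"ax":0,"ay":0,"az":0},{"dx":0,"dy":0,"dz":0,"ax":0,"ay":0,"az":0}]'; python3 st.py
```

```text
time: 10.13
ee_pos: [0.5462, 0.1302, 0.1584]
eef_rot: [0.474, 0.881, -0.0, 0.0]
contact_force: [-0.8, 0.5, -2.3]
opening: 0.0236
tip [0.5462 0.1301 0.0677] yaw 33.46 z [-1.e-04 -8.e-04 -1.e+00] F [-0.84  0.45 -2.34] M [-0.033 -0.019 -0.023] j [-0.67  0.18  0.44  1.77 -0.08  1.21  0.37] op 0.0236
```

```bash
python3 -m handwheel '[{"dx":0,"dy":0,"dz":-0.005,"ax":0,"ay":0,"az":0},{"dx":0,"dy":0,"dz":0,"ax":0,"ay":0,"az":0},{"dx":0,"dy":0,"dz":0,"ax":0,"ay":0,"az":0}]'; python3 st.py
```

```text
time: 10.38
ee_pos: [0.5462, 0.1302, 0.1568]
eef_rot: [0.474, 0.881, -0.0, 0.0]
contact_force: [-0.3, -0.4, -1.0]
opening: 0.0242
tip [0.5462 0.1301 0.0661] yaw 33.46 z [-0.e+00 -8.e-04 -1.e+00] F [-0.33 -0.44 -0.99] M [-0.094  0.038  0.009] j [-0.67  0.18  0.44  1.78 -0.08  1.2   0.37] op 0.0242
```

```bash
python3 -m handwheel '[{"dx":0,"dy":0,"dz":-0.003,"ax":0,"ay":0,"az":0},{"dx":0,"dy":0,"dz":0,"ax":0,"ay":0,"az":0},{"dx":0,"dy":0,"dz":0,"ax":0,"ay":0,"az":0}]'; python3 st.py
```

```text
time: 10.63
ee_pos: [0.5463, 0.1302, 0.1561]
eef_rot: [0.474, 0.881, -0.0, 0.0]
contact_force: [0.7, 0.4, -0.7]
opening: 0.0239
tip [0.5464 0.1301 0.0654] yaw 33.46 z [ 2.e-04 -6.e-04 -1.e+00] F [ 0.73  0.38 -0.65] M [-0.128  0.151  0.02 ] j [-0.67  0.18  0.44  1.78 -0.08  1.2   0.37] op 0.0239
```

```bash
python3 -m handwheel '[{"dx":0,"dy":0,"dz":0,"ax":0,"ay":0,"az":-0.016},{"dx":0,"dy":0,"dz":0,"ax":0,"ay":0,"az":-0.016},{"dx":0,"dy":0,"dz":0,"ax":0,"ay":0,"az":-0.016},{"dx":0,"dy":0,"dz":0,"ax":0,"ay":0,"az":0}]'; python3 st.py
```

```text
time: 10.97
ee_pos: [0.5461, 0.1308, 0.1561]
eef_rot: [0.541, 0.841, 0.0, -0.0]
contact_force: [0.2, -0.5, -1.8]
opening: 0.024
tip [0.546  0.1308 0.0654] yaw 24.45 z [-4.e-04  3.e-04 -1.e+00] F [ 0.17 -0.55 -1.77] M [-0.044  0.001  0.059] j [-0.69  0.18  0.45  1.78 -0.09  1.2   0.22] op 0.024
```

```bash
python3 -m handwheel '[{"dx":0,"dy":-0.001,"dz":0,"ax":0,"ay":0,"az":-0.02},{"dx":0,"dy":0,"dz":0,"ax":0,"ay":0,"az":-0.02},{"dx":0,"dy":-0.001,"dz":0,"ax":0,"ay":0,"az":-0.02},{"dx":0,"dy":0,"dz":0,"ax":0,"ay":0,"az":-0.02},{"dx":0,"dy":0,"dz":0,"ax":0,"ay":0,"az":-0.02},{"dx":0,"dy":0,"dz":0,"ax":0,"ay":0,"az":0}]'; python3 st.py
```

```text
time: 11.47
ee_pos: [0.5454, 0.1311, 0.1561]
eef_rot: [0.668, 0.744, 0.0, -0.001]
contact_force: [0.8, -0.1, -0.9]
opening: 0.0237
tip [0.5453 0.1312 0.0654] yaw 6.2 z [-0.0011  0.0014 -1.    ] F [ 0.84 -0.07 -0.87] M [-0.104  0.03   0.12 ] j [-0.71  0.18  0.48  1.78 -0.09  1.2  -0.1 ] op 0.0237
```

```bash
python3 -m handwheel '[{"dx":0.003,"dy":-0.003,"dz":0,"ax":-0.0004,"ay":-0.0003,"az":-0.02},{"dx":0.0005,"dy":-0.001,"dz":0,"ax":0,"ay":0,"az":-0.02},{"dx":0.0005,"dy":-0.001,"dz":0,"ax":0,"ay":0,"az":-0.02},{"dx":0.0005,"dy":-0.001,"dz":0,"ax":0,"ay":0,"az":-0.02},{"dx":0.0005,"dy":0,"dz":0,"ax":0,"ay":0,"az":-0.02},{"dx":0,"dy":0,"dz":0,"ax":0,"ay":0,"az":0}]'; python3 st.py
```

```text
time: 11.97
ee_pos: [0.5452, 0.1313, 0.1561]
eef_rot: [0.774, 0.633, -0.0, -0.002]
contact_force: [-0.0, 0.8, -1.0]
opening: 0.0239
tip [0.5449 0.1316 0.0654] yaw -11.49 z [-0.0031  0.003  -1.    ] F [-0.02  0.77 -1.04] M [-0.086  0.022  0.075] j [-0.74  0.19  0.51  1.78 -0.1   1.2  -0.4 ] op 0.0239
```

```bash
python3 -m handwheel '[{"dx":0.004,"dy":-0.003,"dz":0,"ax":-0.001,"ay":-0.001,"az":-0.02},{"dx":0.001,"dy":-0.001,"dz":0,"ax":-0.0002,"ay":-0.0002,"az":-0.02},{"dx":0.001,"dy":-0.001,"dz":0,"ax":-0.0002,"ay":-0.0002,"az":-0.02},{"dx":0.001,"dy":-0.001,"dz":0,"ax":-0.0002,"ay":-0.0002,"az":-0.02},{"dx":0,"dy":0,"dz":0,"ax":0,"ay":0,"az":0}]'; python3 st.py
python3 - <<'E'
from h import *
im,d=optics.snapshot('scene');cv2.imwrite('pics/turn.png',cv2.resize(im[130:210,320:420],(800,640))[:600,:,::-1])
E
```

```text
time: 12.38
ee_pos: [0.5451, 0.1318, 0.1561]
eef_rot: [0.845, 0.535, -0.001, -0.001]
contact_force: [-0.7, -0.2, -0.2]
opening: 0.0234
tip [0.5449 0.1319 0.0654] yaw -25.28 z [-0.0021  0.001  -1.    ] F [-0.66 -0.19 -0.18] M [-0.167  0.105  0.084] j [-0.76  0.19  0.54  1.78 -0.1   1.2  -0.64] op 0.0234
```

View pics/turn.png

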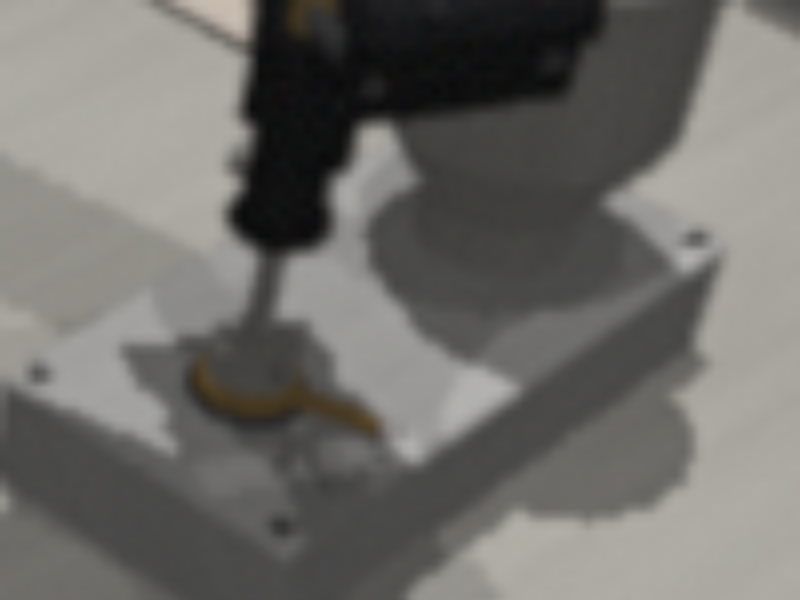

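```bash
python3 -m handwheel '[{"dx":0.004,"dy":-0.006,"dz":0,"ax":-0.0004,"ay":-0.0007,"az":-0.02},{"dx":0.001,"dy":-0.002,"dz":0,"ax":-0.0002,"ay":-0.0002,"az":-0.02},{"dx":0.001,"dy":-0.002,"dz":0,"ax":-0.0002,"ay":-0.0002,"az":-0.02},{"dx":0.001,"dy":-0.002,"dz":0,"ax":-0.0002,"ay":-0.0002,"az":-0.02},{"dx":0,"dy":0,"dz":0,"ax":0,"ay":0,"az":0}]'; python3 st.py
```

```text
time: 12.85
ee_pos: [0.5454, 0.1316, 0.1561]
eef_rot: [0.902, 0.431, 0.0, -0.002]
contact_force: [0.1, -0.2, -0.3]
opening: 0.0238
tip [0.5453 0.1319 0.0654] yaw -38.89 z [-0.0012  0.0029 -1.    ] F [ 0.06 -0.22 -0.29] M [-0.131  0.137  0.074] j [-0.78  0.19  0.56  1.78 -0.11  1.2  -0.87] op 0.0238
```

```bash
python3 -m handwheel '[{"dx":0.003,"dy":-0.003,"dz":0,"ax":-0.0004,"ay":-0.0006,"az":-0.02},{"dx":0.001,"dy":-0.002,"dz":0,"ax":-0.0002,"ay":-0.0002,"az":-0.02},{"dx":0.001,"dy":-0.002,"dz":0,"ax":-0.0002,"ay":-0.0002,"az":-0.02},{"dx":0,"dy":0,"dz":0,"ax":0,"ay":0,"az":0}]'; python3 st.py
```

```text
time: 13.18
ee_pos: [0.5452, 0.1317, 0.156]
eef_rot: [0.937, 0.351, 0.0, -0.002]
contact_force: [-0.1, -0.2, 0.5]
opening: 0.0235
tip [0.5452 0.132  0.0653] yaw -48.95 z [-9.0e-04  3.2e-03 -1.0e+00] F [-0.1  -0.22  0.49] M [-0.169  0.246  0.029] j [-0.8   0.19  0.58  1.78 -0.12  1.2  -1.04] op 0.0235
```

```bash
python3 -m handwheel '[{"dx":0.003,"dy":-0.006,"dz":0.001,"ax":-0.001,"ay":-0.0006,"az":-0.02},{"dx":0.001,"dy":-0.002,"dz":0,"ax":-0.0002,"ay":-0.0002,"az":-0.02},{"dx":0.001,"dy":-0.002,"dz":0,"ax":-0.0002,"ay":-0.0002,"az":-0.02},{"dx":0,"dy":0,"dz":0,"ax":0,"ay":0,"az":0}]'; python3 st.py
```

```text
time: 13.52
ee_pos: [0.5451, 0.1319, 0.156]
eef_rot: [0.963, 0.268, 0.0, -0.001]
contact_force: [-1.1, -0.0, -0.1]
opening: 0.024
tip [0.5451 0.1322 0.0653] yaw -58.87 z [-4.0e-04  2.7e-03 -1.0e+00] F [-1.09 -0.03 -0.08] M [-0.128  0.248  0.112] j [-0.82  0.19  0.6   1.78 -0.12  1.2  -1.21] op 0.024
```

```bash
python3 -m handwheel '[{"dx":0.002,"dy":-0.004,"dz":0.001,"ax":-0.0005,"ay":-0.0003,"az":-0.02},{"dx":0.001,"dy":-0.002,"dz":0,"ax":-0.0002,"ay":-0.0002,"az":-0.02},{"dx":0,"dy":0,"dz":0,"ax":0,"ay":0,"az":0}]'; python3 st.py
python3 - <<'E'
from h import *
for n,b in dict(scene=(130,210,320,420)).items():
    im,d=optics.snapshot(n);cv2.imwrite('pics/turn2.png',cv2.resize(im[145:205,330:410],(800,600),interpolation=3)[...,::-1])
E
```

```text
time: 13.77
ee_pos: [0.545, 0.132, 0.156]
eef_rot: [0.977, 0.214, 0.0, -0.001]
contact_force: [-0.5, -0.1, 0.4]
opening: 0.0235
tip [0.5449 0.1323 0.0653] yaw -65.33 z [-5.0e-04  2.8e-03 -1.0e+00] F [-0.54 -0.13  0.41] M [-0.109  0.325  0.026] j [-0.83  0.19  0.61  1.78 -0.12  1.2  -1.32] op 0.0235
```

View pics/turn2.png

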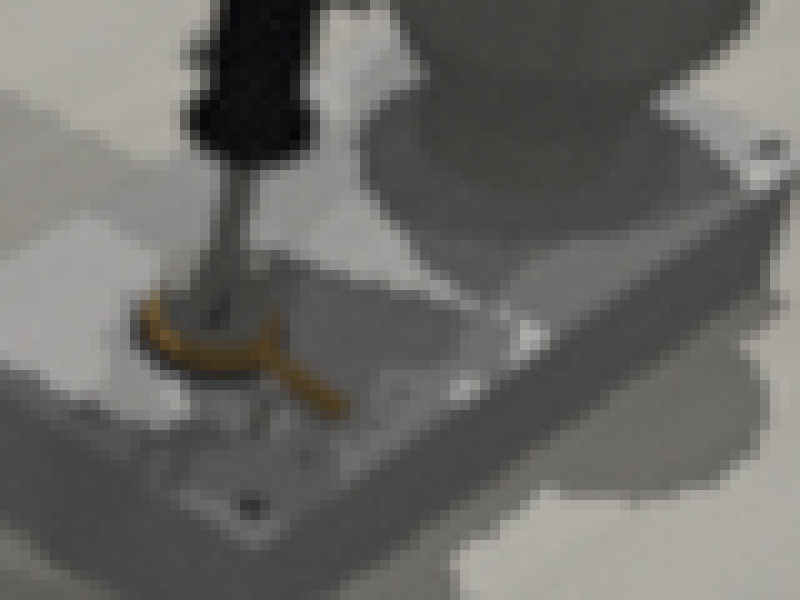

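```bash
cat > pt.py <<'E'
from h import *
def ang(im,n):
    c=optics.calibration(n);T=np.array(c['T']);h=cv2.cvtColor(im,cv2.COLOR_RGB2HSV)
    v,u=np.where((h[...,0]>10)&(h[...,0]<28)&(h[...,1]>120)&(h[...,2]>50))
    r=np.stack([(u-c['cx'])/c['fx'],(v-c['cy'])/c['fy'],u*0+1],-1)@T[:3,:3].T
    P=T[:3,3]+r*((.058-T[2,3])/r[:,2])[:,None]
    q=P[:,:2]-[.5463,.1305];R_=np.hypot(*q.T);q=q[(R_>.025)&(R_<.055)]
    m=q.mean(0);return len(q),np.degrees(np.arctan2(m[1],m[0])).round(1)
if __name__=='__main__':
    print('start',ang(np.load('scene.npz')['im'],'scene'),'now',ang(optics.snapshot('scene')[0],'scene'))
E
python3 -m handwheel '[{"dx":0.003,"dy":-0.004,"dz":0.001,"ax":-0.0007,"ay":-0.0003,"az":-0.02},{"dx":0.001,"dy":-0.002,"dz":0,"ax":-0.0002,"ay":-0.0002,"az":-0.02},{"dx":0,"dy":0,"dz":0,"ax":0,"ay":0,"az":0}]'; python3 st.py; python3 pt.py
```

```text
time: 14.07
ee_pos: [0.545, 0.1322, 0.1561]
eef_rot: [0.987, 0.158, -0.0, -0.001]
contact_force: [-0.8, -0.0, -0.2]
opening: 0.0237
tip [0.5449 0.1324 0.0654] yaw -71.81 z [-0.0011  0.0026 -1.    ] F [-0.8  -0.03 -0.16] M [-0.034  0.307  0.058] j [-0.84  0.19  0.62  1.78 -0.12  1.2  -1.43] op 0.0237
start (11, np.float64(17.0)) now (6, np.float64(-7.6))
```

```bash
python3 -m handwheel '[{"dx":0.003,"dy":-0.004,"dz":0.001,"ax":-0.0006,"ay":-0.0004,"az":-0.02},{"dx":0.001,"dy":-0.002,"dz":0,"ax":-0.0002,"ay":-0.0002,"az":-0.02},{"dx":0.001,"dy":-0.002,"dz":0,"ax":-0.0002,"ay":-0.0002,"az":-0.01},{"dx":0,"dy":0,"dz":0,"ax":0,"ay":0,"az":0}]'; python3 st.py; python3 pt.py
```

```text
time: 14.45
ee_pos: [0.545, 0.1323, 0.156]
eef_rot: [0.996, 0.087, -0.001, -0.002]
contact_force: [-1.4, 0.2, -0.1]
opening: 0.0237
tip [0.5448 0.1326 0.0653] yaw -80.0 z [-0.0014  0.003  -1.    ] F [-1.4   0.23 -0.07] M [0.075 0.473 0.009] j [-0.85  0.2   0.64  1.78 -0.13  1.2  -1.57] op 0.0237
start (11, np.float64(17.0)) now (3, np.float64(-15.0))
```

```bash
python3 -m handwheel '[{"dx":0.003,"dy":-0.004,"dz":0.001,"ax":-0.0006,"ay":-0.0004,"az":-0.02},{"dx":0,"dy":0,"dz":0,"ax":0,"ay":0,"az":-0.01},{"dx":0,"dy":0,"dz":0,"ax":0,"ay":0,"az":0},{"dx":0,"dy":0,"dz":0,"ax":0,"ay":0,"az":0}]'; python3 st.py; python3 pt.py
```

```text
time: 14.83
ee_pos: [0.545, 0.1324, 0.1561]
eef_rot: [0.999, 0.046, -0.001, -0.002]
contact_force: [-2.3, 0.8, -0.6]
opening: 0.0235
tip [0.5448 0.1326 0.0654] yaw -84.77 z [-0.0018  0.0031 -1.    ] F [-2.3   0.79 -0.6 ] M [0.356 0.544 0.112] j [-0.86  0.2   0.65  1.78 -0.13  1.2  -1.65] op 0.0235
start (11, np.float64(17.0)) now (4, np.float64(-18.0))
```

```bash
python3 -m handwheel '[{"dx":-0.001,"dy":-0.001,"dz":0,"ax":-0.0006,"ay":-0.0004,"az":-0.02},{"dx":0,"dy":0,"dz":0,"ax":0,"ay":0,"az":-0.008},{"dx":0,"dy":0,"dz":0,"ax":0,"ay":0,"az":0},{"dx":0,"dy":0,"dz":0,"ax":0,"ay":0,"az":0}]'; python3 st.py; python3 pt.py
python3 - <<'E'
from h import *
im,d=optics.snapshot('scene');cv2.imwrite('pics/turn3.png',cv2.resize(im[145:205,330:410],(800,600),interpolation=3)[...,::-1])
E
```

```text
time: 15.22
ee_pos: [0.5448, 0.1325, 0.1561]
eef_rot: [1.0, 0.003, 0.0, -0.001]
contact_force: [-0.6, 2.1, -0.3]
opening: 0.0235
tip [0.5448 0.1327 0.0654] yaw -89.6 z [ 0.      0.0022 -1.    ] F [-0.56  2.14 -0.25] M [0.368 0.49  0.082] j [-0.87  0.2   0.66  1.79 -0.13  1.2  -1.74] op 0.0235
start (11, np.float64(17.0)) now (3, np.float64(-18.2))
```

View pics/turn3.png

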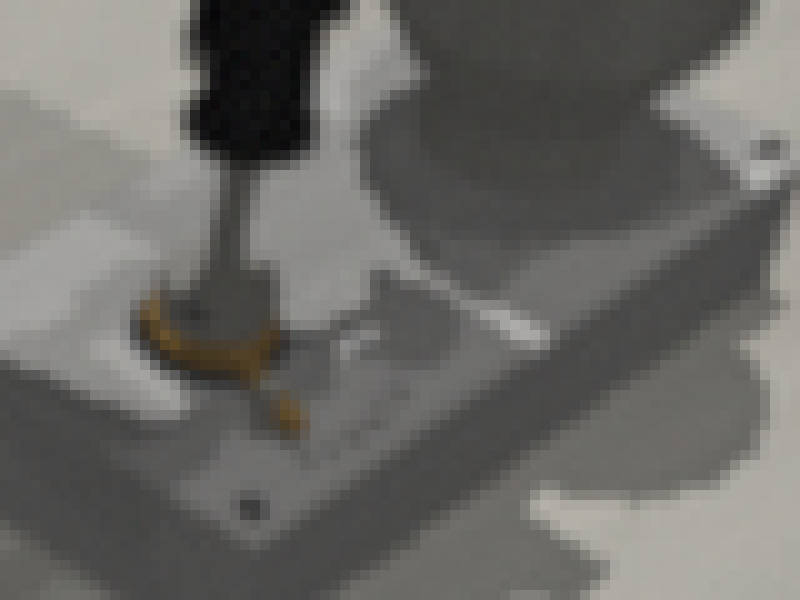

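```bash
python3 -m handwheel '[{"dx":0,"dy":-0.001,"dz":0,"ax":-0.0004,"ay":0,"az":-0.014},{"dx":0,"dy":0,"dz":0,"ax":0,"ay":0,"az":0},{"dx":0,"dy":0,"dz":0,"ax":0,"ay":0,"az":0}]'; python3 st.py; python3 pt.py
python3 - <<'E'
from h import *
im,d=optics.snapshot('top');from pt import ang
print('top start',ang(np.load('top.npz')['im'],'top'),ang(im,'top'))
E
```

```text
time: 15.57
ee_pos: [0.5448, 0.1327, 0.1561]
eef_rot: [1.0, -0.018, 0.0, -0.001]
contact_force: [-1.2, 0.5, 0.3]
opening: 0.0238
tip [0.5448 0.1328 0.0654] yaw -92.02 z [ 0.      0.0016 -1.    ] F [-1.21  0.55  0.34] M [0.406 0.531 0.169] j [-0.87  0.2   0.66  1.79 -0.13  1.2  -1.78] op 0.0238
start (11, np.float64(17.0)) now (3, np.float64(-20.2))
top start (17, np.float64(17.1)) (0, np.float64(nan))pt.py:8: RuntimeWarning: Mean of empty slice.
  m=q.mean(0);return len(q),np.degrees(np.arctan2(m[1],m[0])).round(1)
  ret = um.true_divide(
```

```bash
python3 - <<'E'
from h import *
M=[]
for i in range(6):
    im,d=optics.snapshot('scene');M.append(arm.read_state()['wrist_torque'][2])
print(np.round(M,3),np.mean(M))
now=im[145:205,330:410]
cv2.imwrite('pics/turn4.png',np.hstack([cv2.resize(cv2.imread('pics/turn3.png'),(80,60),interpolation=cv2.INTER_AREA)[25:50,5:40].repeat(11,0).repeat(11,1),now[25:50,5:40,::-1].repeat(11,0).repeat(11,1)]))
E
```

```text
[0.154 0.147 0.145 0.209 0.15  0.171] 0.16257722584531772
```

View pics/turn4.png

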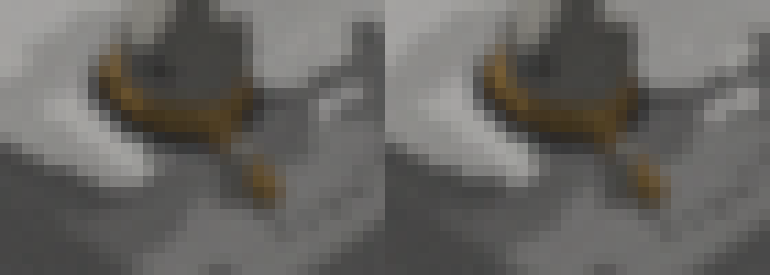

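```bash
python3 -m handwheel '[{"dx":0,"dy":0,"dz":0,"ax":-0.0004,"ay":0,"az":0.02},{"dx":0,"dy":0,"dz":0,"ax":0,"ay":0,"az":0.02},{"dx":0,"dy":0,"dz":0,"ax":0,"ay":0,"az":0.02},{"dx":0,"dy":0,"dz":0,"ax":0,"ay":0,"az":0.02},{"dx":0,"dy":0,"dz":0,"ax":0,"ay":0,"az":0.015},{"dx":0,"dy":0,"dz":0,"ax":0,"ay":0,"az":0},{"dx":0,"dy":0,"dz":0,"ax":0,"ay":0,"az":0}]'; python3 st.py;python3 st.py
```

```text
time: 16.55
ee_pos: [0.5453, 0.1316, 0.1562]
eef_rot: [0.991, 0.136, 0.0, 0.0]
contact_force: [-0.2, 1.1, -0.0]
opening: 0.0239
tip [0.5453 0.1315 0.0655] yaw -74.32 z [ 6.e-04 -5.e-04 -1.e+00] F [-0.17  1.14 -0.03] M [0.307 0.37  0.04 ] j [-0.84  0.19  0.63  1.78 -0.12  1.2  -1.48] op 0.0239
tip [0.5453 0.1315 0.0655] yaw -74.32 z [ 6.e-04 -5.e-04 -1.e+00] F [-0.17  1.14 -0.03] M [0.307 0.37  0.04 ] j [-0.84  0.19  0.63  1.78 -0.12  1.2  -1.48] op 0.0239
```

```bash
python3 -m handwheel '[{"dx":0,"dy":0,"dz":0.01,"ax":0,"ay":0,"az":0},{"dx":0,"dy":0,"dz":0.02,"ax":0,"ay":0,"az":0},{"dx":0,"dy":0,"dz":0.02,"ax":0,"ay":0,"az":0},{"dx":0,"dy":0,"dz":0.04,"ax":0,"ay":0,"az":0},{"dx":0,"dy":0,"dz":0.08,"ax":0,"ay":0,"az":0},{"dx":0,"dy":0,"dz":0.12,"ax":0,"ay":0,"az":0},{"dx":0,"dy":0,"dz":0,"ax":0,"ay":0,"az":0},{"dx":0,"dy":0,"dz":0,"ax":0,"ay":0,"az":0}]'; python3 st.py;python3 pt.py
python3 - <<'E'
from h import *
s,_=pose();a,zz=jaw(s);x,y,z=s['ee_pos']
for n in ['scene']:
    im,d=optics.snapshot(n);W=cloud(n,d)
    for lo,hi in [(-.095,-.07),(-.065,-.04),(-.036,-.028)]:
        P=W[box(W,d,x-.04,x+.04,y-.04,y+.04,z+lo,z+hi)]
        if len(P)>3: print(n,lo,hi,rect(P),P.min(0).round(4))
E
```

```text
time: 17.22
ee_pos: [0.5464, 0.1272, 0.2513]
eef_rot: [0.991, 0.132, 0.002, 0.003]
contact_force: [-0.3, 1.2, -1.6]
opening: 0.0236
tip [0.5468 0.1267 0.1606] yaw -74.82 z [ 0.0042 -0.0051 -1.    ] F [-0.29  1.21 -1.61] M [-0.037  0.186 -0.025] j [-0.86  0.12  0.64  1.66 -0.07  1.38 -1.52] op 0.0236
start (11, np.float64(17.0)) now (3, np.float64(-18.8))
scene -0.095 -0.07 (22, array([0.551 , 0.1231, 0.1727]), array([0.5505, 0.1246]), array([0.0157, 0.0065]), 85.5) [0.5471 0.1166 0.1625]
scene -0.065 -0.04 (31, array([0.5507, 0.1244, 0.1994]), array([0.5503, 0.1241]), array([0.0094, 0.008 ]), 24.0) [0.5447 0.121  0.1879]
scene -0.036 -0.028 (26, array([0.5559, 0.1156, 0.2221]), array([0.5563, 0.1175]), array([0.0324, 0.0132]), 37.3) [0.5394 0.1077 0.2184]
```

```bash
python3 -m handwheel '[{"dx":0,"dy":-0.09,"dz":0.01,"ax":0,"ay":0,"az":0.038},{"dx":0,"dy":-0.09,"dz":0.01,"ax":0,"ay":0,"az":0.038},{"dx":0,"dy":-0.09,"dz":0.01,"ax":0,"ay":0,"az":0.038},{"dx":0,"dy":-0.09,"dz":0.01,"ax":0,"ay":0,"az":0.038},{"dx":0,"dy":-0.09,"dz":0.01,"ax":0,"ay":0,"az":0.038},{"dx":0,"dy":-0.09,"dz":0.01,"ax":0,"ay":0,"az":0.038},{"dx":0,"dy":-0.09,"dz":0.01,"ax":0,"ay":0,"az":0.038},{"dx":0,"dy":0,"dz":0,"ax":0,"ay":0,"az":0.03}]'; python3 st.py
python3 - <<'E'
from h import *
im,d=optics.snapshot('top');from pt import ang
print('top dial',ang(im,'top'),'of start 17.1');print(ang(optics.snapshot('scene')[0],'scene'))
E
```

```text
time: 17.98
ee_pos: [0.5405, -0.0677, 0.2666]
eef_rot: [0.817, 0.577, -0.003, 0.002]
contact_force: [-0.9, -1.0, -0.9]
opening: 0.0239
tip [ 0.5403 -0.0684  0.1759] yaw -19.47 z [-0.0029 -0.0078 -1.    ] F [-0.9  -0.98 -0.92] M [-0.163  0.083  0.008] j [-0.62  0.08  0.74  1.67 -0.05  1.41 -0.22] op 0.0239
top dial (0, np.float64(nan)) of start 17.1
(4, np.float64(-19.8))pt.py:8: RuntimeWarning: Mean of empty slice.
  m=q.mean(0);return len(q),np.degrees(np.arctan2(m[1],m[0])).round(1)
  ret = um.true_divide(
```

```bash
python3 -m handwheel '[{"dx":0,"dy":-0.1,"dz":0,"ax":0.001,"ay":-0.0005,"az":0.036},{"dx":0,"dy":-0.1,"dz":0,"ax":0.001,"ay":0,"az":0.036},{"dx":0,"dy":-0.1,"dz":0,"ax":0,"ay":0,"az":0.036},{"dx":0,"dy":-0.1,"dz":0,"ax":0,"ay":0,"az":0.036},{"dx":0,"dy":-0.1,"dz":0,"ax":0,"ay":0,"az":0.036},{"dx":0,"dy":-0.1,"dz":0,"ax":0,"ay":0,"az":0.036},{"dx":0,"dy":0,"dz":0,"ax":0,"ay":0,"az":0.02},{"dx":0,"dy":0,"dz":0,"ax":0,"ay":0,"az":0}]'; python3 st.py
```

```text
time: 18.75
ee_pos: [0.5414, -0.2318, 0.2587]
eef_rot: [0.538, 0.843, -0.003, -0.008]
contact_force: [-0.4, 0.7, -1.1]
opening: 0.0237
tip [ 0.5399 -0.2315  0.1681] yaw 24.84 z [-0.017   0.0039 -0.9998] F [-0.43  0.65 -1.12] M [ 0.039 -0.054 -0.045] j [-0.31  0.23  0.79  1.56 -0.16  1.43  0.93] op 0.0237
```

```bash
python3 -m handwheel '[{"dx":-0.001,"dy":-0.077,"dz":0,"ax":-0.0012,"ay":-0.0054,"az":-0.0233},{"dx":0,"dy":0,"dz":0,"ax":0,"ay":0,"az":0},{"dx":0,"dy":0,"dz":0,"ax":0,"ay":0,"az":0}]'; python3 st.py
cat > bl.py <<'E'
from h import *
s,_=pose();a,zz=jaw(s);p=s['ee_pos']
im,d=optics.snapshot('scene');W=cloud('scene',d);cam=np.array(optics.calibration('scene')['T'])[:3,3]
for nm,lo,hi in [('blade',-.095,-.078),('shaft',-.07,-.045),('collar',-.036,-.028)]:
    x,y,z=p;P=W[box(W,d,x-.035,x+.035,y-.035,y+.035,z+lo,z+hi)]
    if len(P)>3:
        ax=p[:2]-zz[:2]*(P[:,2].mean()-z)
        r=rect(P);print(nm,r,'off from axis',(r[2]-ax).round(4),'zmin',P[:,2].min().round(4))
E
python3 bl.py
```

```text
time: 19.0
ee_pos: [0.5426, -0.2502, 0.2561]
eef_rot: [0.573, 0.82, 0.001, -0.002]
contact_force: [1.4, 1.1, -1.5]
opening: 0.0236
tip [ 0.5424 -0.2499  0.1655] yaw 20.13 z [-0.0026  0.0038 -1.    ] F [ 1.43  1.05 -1.5 ] M [ 0.054 -0.059  0.028] j [-0.29  0.25  0.81  1.56 -0.18  1.42  0.89] op 0.0236
blade (29, array([ 0.5432, -0.2484,  0.1715]), array([ 0.5418, -0.249 ]), array([0.019, 0.004]), 24.4) off from axis [-0.0006  0.0009] zmin 0.1646
shaft (43, array([ 0.5446, -0.2501,  0.1984]), array([ 0.5441, -0.2505]), array([0.0099, 0.0055]), 44.8) off from axis [ 0.0017 -0.0005] zmin 0.1864
collar (33, array([ 0.5523, -0.2564,  0.2257]), array([ 0.548 , -0.2563]), array([0.0354, 0.017 ]), 38.6) off from axis [ 0.0055 -0.0062] zmin 0.2227
```

```bash
python3 -m handwheel '[{"dx":-0.004,"dy":-0.017,"dz":-0.05,"ax":-0.0012,"ay":-0.0008,"az":0},{"dx":0,"dy":0,"dz":-0.1,"ax":0,"ay":0,"az":0},{"dx":0,"dy":0,"dz":-0.1,"ax":0,"ay":0,"az":0},{"dx":0,"dy":0,"dz":0,"ax":0,"ay":0,"az":0},{"dx":0,"dy":0,"dz":0,"ax":0,"ay":0,"az":0}]'; python3 st.py
```

```text
time: 19.47
ee_pos: [0.5443, -0.2485, 0.18]
eef_rot: [0.572, 0.82, 0.001, 0.001]
contact_force: [0.9, 0.1, -0.4]
opening: 0.0237
tip [ 0.5445 -0.2484  0.0893] yaw 20.26 z [ 0.0025  0.0011 -1.    ] F [ 0.86  0.1  -0.39] M [-0.065 -0.06   0.043] j [-0.28  0.29  0.8   1.67 -0.22  1.27  0.92] op 0.0237
```

```bash
python3 -m handwheel '[{"dx":-0.0107,"dy":-0.0213,"dz":-0.008,"ax":-0.0003,"ay":0.0008,"az":0},{"dx":0,"dy":0,"dz":0,"ax":0,"ay":0,"az":0},{"dx":0,"dy":0,"dz":0,"ax":0,"ay":0,"az":0}]'; python3 st.py; python3 bl.py
```

```text
time: 19.72
ee_pos: [0.5429, -0.2536, 0.1804]
eef_rot: [0.571, 0.821, 0.001, 0.001]
contact_force: [0.4, 0.5, -2.2]
opening: 0.0237
tip [ 0.5431 -0.2536  0.0897] yaw 20.4 z [ 0.0023  0.     -1.    ] F [ 0.39  0.49 -2.2 ] M [-0.047  0.011 -0.03 ] j [-0.27  0.29  0.8   1.67 -0.22  1.27  0.93] op 0.0237
blade (23, array([ 0.5436, -0.2525,  0.0956]), array([ 0.5436, -0.2526]), array([0.0186, 0.0029]), 20.7) off from axis [0.0005 0.001 ] zmin 0.0884
shaft (29, array([ 0.5459, -0.254 ,  0.122 ]), array([ 0.546 , -0.2543]), array([0.0078, 0.0043]), 53.3) off from axis [ 0.0029 -0.0007] zmin 0.1107
collar (23, array([ 0.5539, -0.2606,  0.1503]), array([ 0.5514, -0.2601]), array([0.0335, 0.0121]), 48.4) off from axis [ 0.0084 -0.0065] zmin 0.1465
```

```bash
python3 -m handwheel '[{"dx":-0.007,"dy":-0.004,"dz":-0.01,"ax":0,"ay":0.0007,"az":0},{"dx":0,"dy":0,"dz":0,"ax":0,"ay":0,"az":0},{"dx":-0.002,"dy":-0.001,"dz":-0.02,"ax":0,"ay":0,"az":0},{"dx":0,"dy":0,"dz":0,"ax":0,"ay":0,"az":0},{"dx":0,"dy":0,"dz":0,"ax":0,"ay":0,"az":0}]'; python3 st.py
```

```text
time: 20.18
ee_pos: [0.5413, -0.257, 0.174]
eef_rot: [0.571, 0.821, 0.001, 0.003]
contact_force: [0.0, 0.2, -1.5]
opening: 0.0237
tip [ 0.5418 -0.2572  0.0833] yaw 20.31 z [ 0.0054 -0.0017 -1.    ] F [ 0.03  0.25 -1.52] M [-0.118  0.049 -0.006] j [-0.26  0.3   0.8   1.68 -0.22  1.26  0.93] op 0.0237
```

```bash
python3 -m handwheel '[{"dx":-0.001,"dy":0.008,"dz":-0.012,"ax":0.0005,"ay":0.0017,"az":0},{"dx":0,"dy":0,"dz":0,"ax":0,"ay":0,"az":0},{"dx":0,"dy":0,"dz":-0.01,"ax":0,"ay":0,"az":0},{"dx":0,"dy":0,"dz":0,"ax":0,"ay":0,"az":0},{"dx":0,"dy":0,"dz":0,"ax":0,"ay":0,"az":0}]'; python3 st.py
```

```text
time: 20.6
ee_pos: [0.5408, -0.2541, 0.1662]
eef_rot: [0.571, 0.821, -0.0, -0.001]
contact_force: [-0.2, -1.2, -1.8]
opening: 0.024
tip [ 0.5407 -0.2541  0.0755] yaw 20.32 z [-1.4e-03  3.0e-04 -1.0e+00] F [-0.19 -1.17 -1.82] M [-0.052  0.01  -0.009] j [-0.26  0.3   0.79  1.69 -0.23  1.25  0.93] op 0.024
```

Aligned with the hole; insert in small steps.

```bash
python3 -m handwheel '[{"dx":0.002,"dy":-0.002,"dz":-0.015,"ax":0,"ay":-0.0004,"az":0},{"dx":0,"dy":0,"dz":0,"ax":0,"ay":0,"az":0},{"dx":0,"dy":0,"dz":-0.02,"ax":0,"ay":0,"az":0},{"dx":0,"dy":0,"dz":0,"ax":0,"ay":0,"az":0},{"dx":0,"dy":0,"dz":0,"ax":0,"ay":0,"az":0}]'; python3 st.py
```

```text
time: 21.02
ee_pos: [0.5415, -0.2548, 0.1544]
eef_rot: [0.571, 0.821, 0.0, -0.0]
contact_force: [0.8, -0.0, -1.0]
opening: 0.0237
tip [ 0.5415 -0.2547  0.0637] yaw 20.32 z [-0.e+00  2.e-04 -1.e+00] F [ 0.78 -0.   -0.98] M [-0.119  0.025 -0.023] j [-0.26  0.32  0.79  1.7  -0.24  1.23  0.94] op 0.0237
```

```bash
python3 -m handwheel '[{"dx":0,"dy":0,"dz":-0.02,"ax":0,"ay":0,"az":0},{"dx":0,"dy":0,"dz":0,"ax":0,"ay":0,"az":0},{"dx":0,"dy":0,"dz":-0.03,"ax":0,"ay":0,"az":0},{"dx":0,"dy":0,"dz":0,"ax":0,"ay":0,"az":0},{"dx":0,"dy":0,"dz":-0.03,"ax":0,"ay":0,"az":0},{"dx":0,"dy":0,"dz":0,"ax":0,"ay":0,"az":0},{"dx":0,"dy":0,"dz":0,"ax":0,"ay":0,"az":0}]'; python3 st.py
```

```text
time: 21.6
ee_pos: [0.5413, -0.2546, 0.1274]
eef_rot: [0.571, 0.821, -0.0, -0.0]
contact_force: [0.4, 0.5, -1.0]
opening: 0.0237
tip [ 0.5412 -0.2546  0.0367] yaw 20.32 z [-7.e-04  3.e-04 -1.e+00] F [ 0.42  0.49 -0.96] M [-0.121  0.02   0.03 ] j [-0.25  0.34  0.78  1.73 -0.26  1.18  0.96] op 0.0237
```

```bash
python3 -m handwheel '[{"dx":0,"dy":0,"dz":-0.025,"ax":0,"ay":0,"az":0},{"dx":0,"dy":0,"dz":0,"ax":0,"ay":0,"az":0},{"dx":0,"dy":0,"dz":-0.025,"ax":0,"ay":0,"az":0},{"dx":0,"dy":0,"dz":0,"ax":0,"ay":0,"az":0},{"dx":0,"dy":0,"dz":-0.007,"ax":0,"ay":0,"az":0},{"dx":0,"dy":0,"dz":0,"ax":0,"ay":0,"az":0},{"dx":0,"dy":0,"dz":0,"ax":0,"ay":0,"az":0}]'; python3 st.py
```

```text
time: 22.18
ee_pos: [0.5419, -0.2549, 0.109]
eef_rot: [0.571, 0.821, 0.0, 0.0]
contact_force: [0.3, -0.4, -1.4]
opening: 0.0238
tip [ 0.5419 -0.255   0.0183] yaw 20.32 z [ 6.e-04 -2.e-04 -1.e+00] F [ 0.29 -0.43 -1.43] M [-0.116  0.041  0.034] j [-0.24  0.36  0.77  1.74 -0.28  1.14  0.97] op 0.0238
```

Now 0.3 mm above seating; nudge down and release.

```bash
python3 -m handwheel '[{"dx":0,"dy":0,"dz":-0.003,"ax":0,"ay":0,"az":0},{"dx":0,"dy":0,"dz":0,"ax":0,"ay":0,"az":0},{"dx":0,"dy":0,"dz":0,"ax":0,"ay":0,"az":0}]'; python3 st.py
python3 -m handwheel '[{"dx":0,"dy":0,"dz":0,"ax":0,"ay":0,"az":0},{"dx":0,"dy":0,"dz":0,"ax":0,"ay":0,"az":0},{"dx":0,"dy":0,"dz":0,"ax":0,"ay":0,"az":0},{"dx":0,"dy":0,"dz":0,"ax":0,"ay":0,"az":0},{"dx":0,"dy":0,"dz":0,"ax":0,"ay":0,"az":0},{"dx":0,"dy":0,"dz":0,"ax":0,"ay":0,"az":0},{"dx":0,"dy":0,"dz":0,"ax":0,"ay":0,"az":0},{"dx":0,"dy":0,"dz":0,"ax":0,"ay":0,"az":0}]' 1; python3 st.py
```

```text
time: 22.43
ee_pos: [0.5421, -0.2551, 0.1089]
eef_rot: [0.571, 0.821, 0.0, 0.001]
contact_force: [-0.1, -0.9, -0.6]
opening: 0.024
tip [ 0.5422 -0.2551  0.0182] yaw 20.32 z [ 1.2e-03 -1.0e-04 -1.0e+00] F [-0.14 -0.86 -0.59] M [-0.102  0.02   0.027] j [-0.24  0.36  0.77  1.74 -0.28  1.14  0.97] op 0.024
time: 23.1
ee_pos: [0.5427, -0.2554, 0.1093]
eef_rot: [0.571, 0.821, 0.0, 0.001]
contact_force: [-0.6, -0.0, -0.4]
opening: 0.0691
tip [ 0.5429 -0.2554  0.0186] yaw 20.32 z [ 2.6e-03 -7.0e-04 -1.0e+00] F [-0.63 -0.02 -0.39] M [-0.069  0.04  -0.003] j [-0.24  0.36  0.77  1.74 -0.28  1.14  0.97] op 0.0691
```

Retreat up slowly at first, then well clear, and check.

```bash
python3 -m handwheel '[{"dx":0,"dy":0,"dz":0.04,"ax":0,"ay":0,"az":0},{"dx":0,"dy":0,"dz":0.05,"ax":0,"ay":0,"az":0},{"dx":0,"dy":0,"dz":0.08,"ax":0,"ay":0,"az":0},{"dx":0,"dy":0,"dz":0.1,"ax":0,"ay":0,"az":0},{"dx":0,"dy":0,"dz":0.1,"ax":0,"ay":0,"az":0},{"dx":-0.08,"dy":0.1,"dz":0.08,"ax":0,"ay":0,"az":0},{"dx":-0.08,"dy":0.1,"dz":0.08,"ax":0,"ay":0,"az":0},{"dx":0,"dy":0,"dz":0,"ax":0,"ay":0,"az":0}]' 1
python3 - <<'E'
from h import *
from pt import ang
im,d=optics.snapshot('scene');W=cloud('scene',d);print('dial',ang(im,'scene'))
z=np.load('scene.npz');W0=cloud('scene',z['d'])
for k,a in dict(handle=(.5,.58,-.29,-.22,.145,.165),awl=(.5,.58,-.19,-.12,.125,.145),jar=(.4,.5,-.16,-.06,.085,.1)).items():
    print(k,rect(W0[box(W0,z['d'],*a)]),'now',rect(W[box(W,d,*a)]))
cv2.imwrite('pics/end.png',cv2.resize(im[110:275,210:420],(764,600),interpolation=3)[...,::-1])
s,_=pose();print(s['ee_pos'],s['opening'])
E
```

```text
time: 23.77
ee_pos: [0.4938, -0.2001, 0.2744]
eef_rot: [0.574, 0.819, -0.002, 0.0]
contact_force: [1.3, 0.4, 0.2]
opening: 0.087
dial (4, np.float64(-19.8))
handle (95, array([ 0.5438, -0.2552,  0.1506]), array([ 0.5425, -0.2537]), array([0.0228, 0.023 ]), 17.7) now (100, array([ 0.5444, -0.2558,  0.1507]), array([ 0.5429, -0.2543]), array([0.023 , 0.0239]), 22.8)
awl (71, array([ 0.5562, -0.1571,  0.1316]), array([ 0.554 , -0.1547]), array([0.0228, 0.0225]), 10.6) now (71, array([ 0.5563, -0.1571,  0.1319]), array([ 0.5547, -0.1553]), array([0.0218, 0.0209]), 45.4)
jar (216, array([ 0.4501, -0.1026,  0.0897]), array([ 0.4488, -0.1017]), array([0.0486, 0.053 ]), 50.3) now (213, array([ 0.4498, -0.1024,  0.0896]), array([ 0.4485, -0.1012]), array([0.0486, 0.0513]), 52.1)
[ 0.49454764 -0.20172718  0.27250551] 0.08678587426113273
```

View pics/end.png

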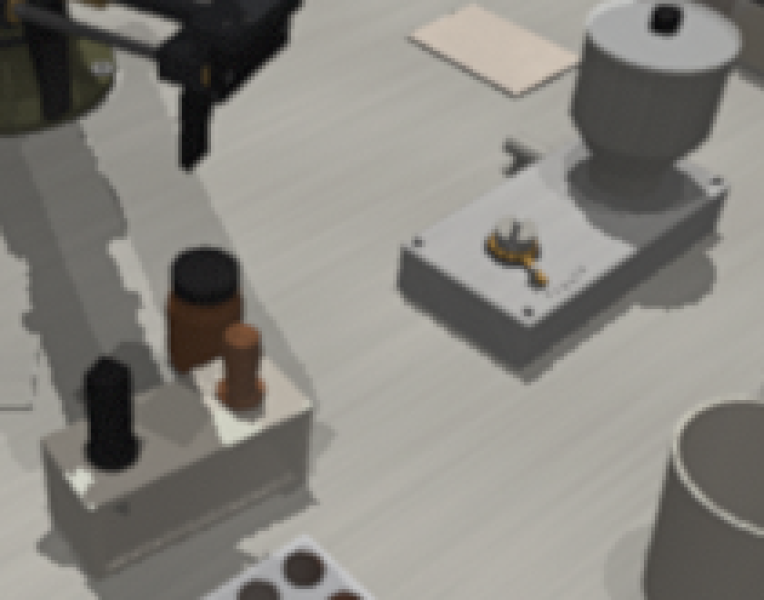

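The driver is back upright at (110,415), the awl and jar have not moved, and the pointer is at the pin (535,270). Handing in.

```bash
python3 -m handwheel '[{"dx":0,"dy":0,"dz":0,"ax":0,"ay":0,"az":0},{"dx":0,"dy":0,"dz":0,"ax":0,"ay":0,"az":0},{"dx":0,"dy":0,"dz":0,"ax":0,"ay":0,"az":0},{"dx":0,"dy":0,"dz":0,"ax":0,"ay":0,"az":0}]' 1; python3 -c "
from workcell import arm
print(arm.sign_off())"
```

```text
time: 24.15
ee_pos: [0.4945, -0.2036, 0.2719]
eef_rot: [0.575, 0.818, -0.003, 0.0]
contact_force: [0.4, -0.7, 0.7]
opening: 0.0868
the job is handed in; nothing more can be done
None
```

I handed the job in at about 24 s: the pointer is at its stop pin and the screwdriver is back upright in the hole it came from. No verdict was reported.

- **Blade into the slot:** I lined the blade up with the slot from the camera images, and it went in as it came down. No search twist was needed. The tip came to about 7 mm below the head's top face with almost no force on it.
- **Turning the adjuster:** I turned clockwise by about 125° until the pointer stopped moving. Two pictures 2.4° apart looked the same, and the wrist torque had risen to about 0.16 N m. I then turned back about 18° to take the load off before lifting the blade out.
- **Last checks:**
  - The pointer stands at about -20°, where -20.5° was expected at the stop; that reading rests on only 3–4 pixels and varied by about 2°.
  - The top of the screwdriver's handle is within 1 mm of where it started and at the same height.
  - The awl and jar show no movement beyond the measuring noise of about 1 mm.
  - The gripper is open and well clear of everything.
- **Disagreements and limits:**
  - The top camera could not confirm the pointer, because the arm was in its view.
  - Just after I lifted the blade out, one measurement suggested the screwdriver had slipped about 3 mm in the grip. A second look above the stand showed it had not.
  - I could not measure the blade's contact force on the unit directly. Wrist forces stayed within about 2.5 N during the turn.

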